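# Demould cast test bars and bottle them in flip-cap tubes

## Task

Lift every cast test bar out of the open mould half and drop each one, end down, into a tube of its own in the rack, whose hinged cap you flick open first. Finish with every cap on the rack pressed fully shut, also on any tube left empty, and leave the blower, tweezers and resin bottle where they are.

Things in the scene. Friction and masses are not known exactly. Their poses are not given: they have to be found in the camera images.
- bar_a: cast resin tensile bar (flat dog-bone), 120 mm long (x) x 24 mm wide (y) x 14 mm thick (z), 25 to 49 g; the heads at its two ends, alike, are 30 mm long, the waist between them 14 mm wide. Origin at the middle of the bar. May be absent (None from the start). It starts flat in a cavity of the mould, its upper 10 mm proud of the mould's face
- bar_b: another cast resin tensile bar (flat dog-bone), 120 mm long (x) x 24 mm wide (y) x 14 mm thick (z), 25 to 49 g; the heads at its two ends, alike, are 30 mm long, the waist between them 14 mm wide. Origin at the middle of the bar. May be absent (None from the start). It starts flat in a cavity of the mould, its upper 10 mm proud of the mould's face
- bar_c: another cast resin tensile bar (flat dog-bone), 120 mm long (x) x 24 mm wide (y) x 14 mm thick (z), 25 to 49 g; the heads at its two ends, alike, are 30 mm long, the waist between them 14 mm wide. Origin at the middle of the bar. May be absent (None from the start). It starts flat in a cavity of the mould, its upper 10 mm proud of the mould's face
- mould: lower half of an aluminium casting mould, a flat block 160 mm (x) x 200 mm (y) x 17 mm high, fixed; origin at the centre of its underside. Three open cavities side by side, their lengths along x, at y = -64, 0 and +64 mm, 4 mm deep (floor 13 mm and face 17 mm above the bench), 1.5 mm of play round the bar. Only the bars stand above its face
- rack: steel rack, 90 x 250 mm, fixed, with three amber flip-cap tubes in a row; origin at the centre of its underside. Tubes at y = -78, 0, +78 mm: outside diameter 42 mm, bore 36 mm, inner floor 12 mm and rim 138 mm above the bench (a bar inside ends 6 mm below the rim). The caps' thumb tabs point along the rack's -x, towards the robot, their hinges lie on the +x side
- blower: black rubber dust blower bulb, 58 mm wide, 105 mm high, standing on the bench; origin at the centre of its underside; leave it alone
- tweezers: red-handled wafer tweezers lying on the bench, about 155 mm long along x, 10 mm high; origin under the middle of the handles; leave them alone
- resin_bottle: amber resin bottle, 68 mm in diameter, 160 mm high, standing on the bench; origin at the centre of its underside; leave it alone
- mouth0 (a point): centre of the open mouth (rim plane) of the tube at the rack's y = -78 mm, 138 mm above the bench; axes as the rack's
- cap0 (a joint): hinge angle of the flip cap on that tube: 0 shut, grows as the tab is lifted, 2.0 rad fully open (leaning back past upright). Hinge line at rim height, along the rack's y, 23.5 mm from the tube's axis towards the rack's +x. The cap is a white disc 45 mm across, 7 mm thick. Its stiff hinge (0.6 N at the tab) stays where it is left; it may start ajar, up to 0.35 rad
- tab0 (a point): middle of the thumb tab of that cap (tube at the rack's y = -78 mm), 57 mm from the hinge line; the tab is 24 mm long, 14 mm wide (along the rack's y) and 6 mm thick, free underneath; it moves with the cap
- mouth1 (a point): centre of the open mouth (rim plane) of the tube in the middle of the rack, 138 mm above the bench; axes as the rack's
- cap1 (a joint): hinge angle of the flip cap on that tube: 0 shut, grows as the tab is lifted, 2.0 rad fully open (leaning back past upright). Hinge line at rim height, along the rack's y, 23.5 mm from the tube's axis towards the rack's +x. The cap is a white disc 45 mm across, 7 mm thick. Its stiff hinge (0.6 N at the tab) stays where it is left; it may start ajar, up to 0.35 rad
- tab1 (a point): middle of the thumb tab of that cap (tube in the middle of the rack), 57 mm from the hinge line; the tab is 24 mm long, 14 mm wide (along the rack's y) and 6 mm thick, free underneath; it moves with the cap
- mouth2 (a point): centre of the open mouth (rim plane) of the tube at the rack's y = +78 mm, 138 mm above the bench; axes as the rack's
- cap2 (a joint): hinge angle of the flip cap on that tube: 0 shut, grows as the tab is lifted, 2.0 rad fully open (leaning back past upright). Hinge line at rim height, along the rack's y, 23.5 mm from the tube's axis towards the rack's +x. The cap is a white disc 45 mm across, 7 mm thick. Its stiff hinge (0.6 N at the tab) stays where it is left; it may start ajar, up to 0.35 rad
- tab2 (a point): middle of the thumb tab of that cap (tube at the rack's y = +78 mm), 57 mm from the hinge line; the tab is 24 mm long, 14 mm wide (along the rack's y) and 6 mm thick, free underneath; it moves with the cap
Things that resemble listed ones, but are neither listed nor needed, are in the scene too. What is shaped like the bar_c but purple is not meant.

How it is judged:
At the end, for the whole second after the job is handed in: Every bar that is present stands end-down inside a tube: its middle within 12 mm of the tube's axis and 55 to 80 mm below the rim, its length within 0.25 rad of upright, one bar to a tube (at least 50 mm apart); all three caps are shut (joint under 0.07 rad) (((horizontal distance between bar_a and mouth0 below 0.012 m and z of bar_a in the frame of mouth0 between -0.08 and -0.055 m) or (horizontal distance between bar_a and mouth1 below 0.012 m and z of bar_a in the frame of mouth1 between -0.08 and -0.055 m) or (horizontal distance between bar_a and mouth2 below 0.012 m and z of bar_a in the frame of mouth2 between -0.08 and -0.055 m)) and angle between the x axis of each of bar_a, bar_b, bar_c and the z axis of rack, either way round below 0.25 rad and ((horizontal distance between bar_b and mouth0 below 0.012 m and z of bar_b in the frame of mouth0 between -0.08 and -0.055 m) or (horizontal distance between bar_b and mouth1 below 0.012 m and z of bar_b in the frame of mouth1 between -0.08 and -0.055 m) or (horizontal distance between bar_b and mouth2 below 0.012 m and z of bar_b in the frame of mouth2 between -0.08 and -0.055 m)) and ((horizontal distance between bar_c and mouth0 below 0.012 m and z of bar_c in the frame of mouth0 between -0.08 and -0.055 m) or (horizontal distance between bar_c and mouth1 below 0.012 m and z of bar_c in the frame of mouth1 between -0.08 and -0.055 m) or (horizontal distance between bar_c and mouth2 below 0.012 m and z of bar_c in the frame of mouth2 between -0.08 and -0.055 m)) and horizontal distance between bar_a and bar_b above 0.05 m and horizontal distance between each of bar_a, bar_b and bar_c above 0.05 m and value of joint each of cap0, cap1, cap2 below 0.07 rad); the robot touches nothing.
It fails at once if the blower is knocked out of place (more than 40 mm) (distance of blower from where it was at the start of the episode above 0.04 m).
It fails at once if the tweezers are knocked out of place (more than 40 mm) (distance of tweezers from where it was at the start of the episode above 0.04 m).
It fails at once if the resin bottle is knocked out of place (more than 40 mm) (distance of resin_bottle from where it was at the start of the episode above 0.04 m).
Of bar_a, bar_b, bar_c only 2 to 3 are there at a start; the rules pass over those that are not, and their reading is None.
At some moment in a run one of bar_a, bar_b, bar_c may be knocked a few centimetres aside while the robot is not near it.
Once in a run the grip may slacken for a moment while it holds something.
It also fails if it takes over 210 s, if anything falls off the work surface, if the arm or the gripper's body presses on something with over 40 N, if the wrist force passes 120 N, or if a joint passes its speed limit or range.

## Robot

A 7-joint arm with a two-finger parallel gripper is mounted at the origin on the work surface. World frame = base frame: x ahead of the robot, y to its left, z up, the work surface at z = 0. Lengths are in m, angles in rad, forces in N, time in s.
With the tool pointing down it reaches from about 0.4 to 0.85 m from the base axis. Payload 4.5 kg.
Tool frame: the origin (TCP) lies on the centre line of the jaws, within the pads' length; the fingertips stand 11 mm ahead of it and the grasp point (between the pads) lies 8 mm behind it; z points along the fingers, x is the direction in which the jaws open and shut, and the axes are right-handed (so a half turn about z gives the same grasp; the last joint's range is limited). The gripper opens to 88 mm and grips with 3 to 60 N. Pads are 18 mm wide; open, the fingers measure 123 mm over their backs; the gripper's body (75 mm by 187 mm) begins 45 mm behind the grasp point.
Start: joints at [-1.254, 0.689, -0.195, 1.565, 0.157, 0.902, -0.215], TCP at [0.174, 0.6, 0.217] pointing down, gripper open.
Joint ranges: [-3.01, 3.01], [-0.46, 2.08], [-1.47, 1.51], [0.13, 2.56], [-1, 4.14], [0.04, 2.09], [-2.66, 2.66]. Speed limits (rad/s): [2.57, 2.57, 3.14, 3.14, 3.14, 3.14, 3.14].

## Interface

Orientations are given as a unit quaternion [x, y, z, w].
In Python, from plant import r, vision, order, nets gives the robot as it stands.
- The arm moves only by the tool send_rows, never from a script. Its argument "series" is a list of rows, each an object with "delta_pos": the shift along the tool's x, y, z in cm, a list of three; "turn": the turn about the tool's z in degrees; "jaw": the closure, from 0 (fully open) to 1 (shut). In form: [{"delta_pos": [x, y, z], "turn": turn, "jaw": jaw}, ...]. A call has 1 to 8 rows; each row is the pose to reach, as a shift and turn from the pose commanded when the call began, along the tool's axes at that moment; what a row does not reach only later rows make up. A row lasts 1/12 s, in which the tool goes at most 41.7 mm and 7.16 degrees, less where a joint would pass 70% of its speed; a pose out of reach is approached as far as the arm can. A call with a gripper value outside its range is refused whole. The fingers move at their own pace and stop on an object; "force" is the grip in N (left out, the last holds). Time passes only in rows, so rows that repeat a pose let the fingers close. It gives the time, the measured TCP pose, the force and the opening at its end, in the units of the state.
- r.get_state(): the state, without advancing time (a new reading comes with each control period).
- vision.snapshot(name): name is "scene" or "top" or "wrist"; returns the picture (420x560x3 uint8, blue, green, red); there is no depth.
- vision.camera_params(name): a dict with "intrinsics" (3x3 intrinsics, pixels), "extrinsics" (4x4, takes a point from world to camera coordinates). Camera axes: x right, y down, z forward; pixel columns grow to the right and rows downward; lengths in m; the calibration is good to about 2 mm. A picture is of the moment at which its call begins: read the wrist's pose just before it. camera_params takes no time and is no camera call; for the wrist camera it gives the pose at the moment of the call.
- order.finish_job(): hands the job in, once; it reports no verdict.
Trained networks look in the newest picture that a camera, given by its name, has taken for a name from the list of things; names that differ only in an ending like _2 or _b are one class to them, and where a whole thing is asked for, a point or a joint stands for the part that bears it (a point fixed in the world has none). Each returns a list of dicts, best first, with "score" (0 to 1); they miss things now and then, are a little off and sometimes report something else, mostly with a low value. They report only what shows in the picture. A call takes as long as a camera call. They do not tell look-alikes from the thing itself.
- nets.boxes_of(camera, label): "location" ([row, column] as shares, 0 to 1, of the picture: columns of its width, rows of its height, amid what is visible of it).
- nets.trace(camera, label): "region" (420x560 bool, what is visible of it) and "location" ([row, column] as shares, 0 to 1, of the picture: columns of its width, rows of its height, amid what is visible of it).
The state is a dict: "clock": time; "q": joint angles; "qd": joint speeds; "joint_torque": joint torques, N m; "tool_pos": TCP position; "eef_rot": TCP orientation; "contact_force": force on the tool from outside, world axes, zero at the start; "moment": the same for the moment, N m; "opening": opening from 0.0 (shut) to 1.0 (fully open).
Only numpy, scipy, OpenCV 4.12 (cv2) and the standard library are available. Lean on these libraries where they do the work, as an engineer would, in place of code of your own. Each camera call takes 0.05 s, during which the arm holds its last target.

## Working session

There is one attempt and no reset: what is moved stays moved. The work goes in short steps, Python scripts to look and compute and a tool call to move; the robot and the scene stay as the last step left them, time stands still between calls to the robot, and variables do not carry over. Pictures are saved under pics/ and viewed, and the job is handed in when it is done.

Besides the shell and the picture viewer there is one more tool, called after ">>>" as name(argument=value, ...) on one line, values as JSON. send_rows: Moves the arm, as the interface text tells. Its arguments: {"type":"object","properties":{"series":{"type":"array"},"force":{"type":"number"}},"required":["series"]}

```bash
mkdir -p pics; ls; python3 - <<'E'
from plant import r, vision, order, nets
import cv2
print(r.get_state())
for n in ("scene","top","wrist"):
    im=vision.snapshot(n); cv2.imwrite(f"pics/{n}0.png",im)
    p=vision.camera_params(n); print(n,p["intrinsics"].tolist(),p["extrinsics"].round(4).tolist())
E
```

```text
pics
{'clock': 0.0, 'q': array([-1.25419074,  0.68997454, -0.1945286 ,  1.56633969,  0.15728357,
        0.90252835, -0.21507732]), 'qd': array([ 1.13765646e-03,  9.08300757e-04, -7.80021086e-04, -3.24777514e-04,
       -7.08840733e-04, -6.56636315e-04,  7.43868578e-05]), 'joint_torque': array([-4.05141282e-05, -5.27558577e+01, -1.26726609e+00, -1.53433031e+01,
       -5.26997913e-02,  6.54693649e-03,  1.65887905e-04]), 'tool_pos': array([0.17425708, 0.59950553, 0.21601751]), 'eef_rot': array([ 7.99670685e-01,  6.00438116e-01, -7.06290442e-04,  6.04158890e-04]), 'contact_force': array([-0.65940813,  0.61672058, -0.18956541]), 'moment': array([0.06022321, 0.05526452, 0.02089732]), 'opening': 0.9996393142743082}
scene [[525.7779230671333, 0.0, 268.0272963077859], [0.0, 525.7779230671333, 209.79585181433538], [0.0, 0.0, 1.0]] [[0.5053, 0.8629, -0.009, -0.3091], [0.7041, -0.4183, -0.5738, -0.3057], [-0.4989, 0.2836, -0.819, 1.5812], [0.0, 0.0, 0.0, 1.0]]
top [[447.97133349596663, 0.0, 271.9146872816523], [0.0, 447.97133349596663, 212.02892841812215], [0.0, 0.0, 1.0]] [[-0.01, -0.9997, 0.0237, 0.0231], [-0.9987, 0.0088, -0.0496, 0.5493], [0.0493, -0.0242, -0.9985, 1.2447], [0.0, 0.0, 0.0, 1.0]]
wrist [[292.8583222969313, 0.0, 281.82932219185324], [0.0, 292.8583222969313, 209.79165648133568], [0.0, 0.0, 1.0]] [[0.2798, 0.9601, -0.0013, -0.6242], [0.9147, -0.2662, 0.3042, -0.0424], [0.2917, -0.0863, -0.9526, 0.3913], [0.0, 0.0, 0.0, 1.0]]
```

View pics/scene0.png

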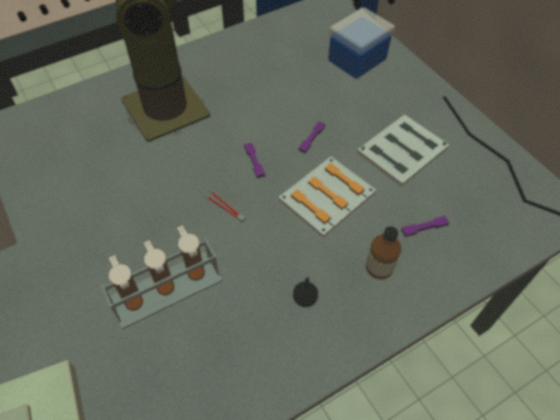

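View pics/top0.png

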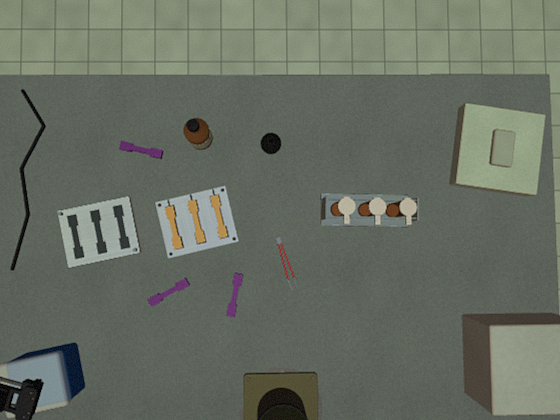

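View pics/wrist0.png

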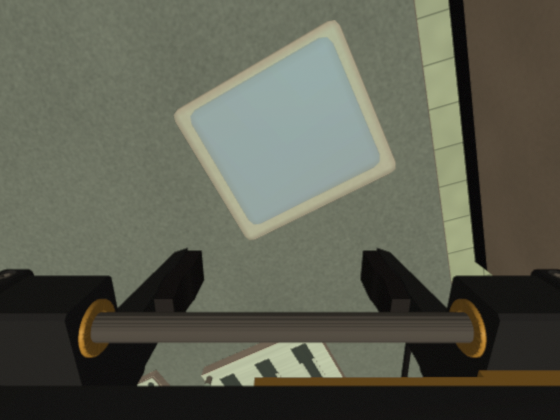

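The scene shows three orange bars in a white mould and an amber-tube rack with white caps. In the top view the bars are at (173,228), (196,221) and (219,217), the mould is at (197,222), and the caps are at (346,205), (377,205) and (408,207).

These could be mistaken for the things I want:
- **Purple dog-bones:** at (141,150), (168,291) and (235,295).
- **Empty mould with dark cavities:** at (99,232).

I'll measure the real ones.

```bash
cat > h.py <<'E'
from plant import r, vision, order, nets
import cv2, numpy as np
def ray(n,uv,P=None):
    P=P or vision.camera_params(n); K=P["intrinsics"];E=P["extrinsics"]
    d=E[:3,:3].T@np.linalg.solve(K,[uv[0],uv[1],1.]); c=-E[:3,:3].T@E[:3,3]
    return c,d
def onz(n,uv,z,P=None):
    c,d=ray(n,uv,P); return c+d*(z-c[2])/d[2]
def proj(n,X,P=None):
    P=P or vision.camera_params(n); K=P["intrinsics"];E=P["extrinsics"]
    p=K@(E[:3,:3]@np.asarray(X,float)+E[:3,3]); return p[:2]/p[2]
def rect(mask):
    c,_=cv2.findContours(mask.astype(np.uint8),cv2.RETR_EXTERNAL,cv2.CHAIN_APPROX_NONE)
    return cv2.minAreaRect(max(c,key=cv2.contourArea))
def tri(obs):
    A=np.zeros((3,3));b=np.zeros(3)
    for n,uv in obs:
        c,d=ray(n,uv); d/=np.linalg.norm(d); M=np.eye(3)-np.outer(d,d); A+=M;b+=M@c
    return np.linalg.solve(A,b)
def st():
    s=r.get_state(); q=s["eef_rot"]
    ang=np.degrees(np.arctan2(2*(q[0]*q[1]+q[2]*q[3]),q[0]**2-q[1]**2-q[2]**2+q[3]**2))
    print("t%.2f pos %s jawdir %.2f open %.3f F %s q %s"%(s["clock"],s["tool_pos"].round(4),ang,s["opening"],s["contact_force"].round(1),s["q"].round(2)))
    return s,ang
def plan(target,jawdeg=None):
    """print delta in tool cm and turn deg. turn about tool z (down): positive turn => jawdir decreases"""
    from scipy.spatial.transform import Rotation as R
    s,a=st(); d=R.from_quat(s["eef_rot"]).inv().apply(np.asarray(target)-s["tool_pos"])*100
    print("delta cm",d.round(2),"turn",None if jawdeg is None else round((a-jawdeg+90)%180-90,1))
E
python3 - <<'E'
from h import *
for n in ("top","scene"):
    vision.snapshot(n)
    for l,z in (("bar_a",.027),("mould",.017),("rack",.0),("cap0",.145),("tab0",.14),("blower",.05),("tweezers",.005),("resin_bottle",.08)):
        for o in nets.trace(n,l):
            rc=rect(o["region"]); uv=(o["location"][1]*560,o["location"][0]*420)
            print(n,l,round(o["score"],2),np.round(uv,1),"area",o["region"].sum(),"xyz",onz(n,uv,z).round(3), "rect",np.round(rc[0],1),np.round(rc[1],1),round(rc[2],1))
E
```

```text
top bar_a 0.9 [174.6 230.2] area 362 xyz [0.501 0.287 0.027] rect [173.  227.4] [43.5  9.7] 77.5
top bar_a 0.88 [198.6 224.6] area 260 xyz [0.516 0.221 0.027] rect [195.4 221.8] [42.   8.5] 76.4
top bar_a 0.88 [233.3 293.1] area 342 xyz [0.327 0.127 0.027] rect [233.3 294.8] [ 9.8 44.1] 11.3
top bar_a 0.82 [217. 216.] area 318 xyz [0.539 0.17  0.027] rect [218.  216.9] [42.5  9.2] 77.0
top bar_a 0.72 [168.5 292.3] area 278 xyz [0.331 0.304 0.027] rect [167.8 292.1] [ 8.1 43.6] 60.8
top bar_a 0.53 [136.9 149.5] area 317 xyz [0.726 0.392 0.027] rect [140.4 149.8] [43.9  8.9] 12.5
top bar_a 0.15 [269.  146.9] area 354 xyz [0.731 0.025 0.027] rect [270.  143.5] [21. 20.] 90.0
top mould 0.82 [199.3 223.7] area 3215 xyz [0.519 0.221 0.017] rect [196.2 222. ] [58.5 73. ] 76.2
top mould 0.54 [407.7 207.8] area 255 xyz [ 0.558 -0.365  0.017] rect [408.5 210.2] [23.9 15.6] 61.4
top rack 0.98 [368.2 209.7] area 3028 xyz [ 0.554 -0.257  0.   ] rect [368.5 210. ] [32. 97.] 90.0
top rack 0.57 [268.7 145. ] area 374 xyz [0.742 0.025 0.   ] rect [270. 144.] [22. 20.] 90.0
top cap0 0.75 [377.1 205.6]
[... 2601 characters left out ...]
8.7] area 378 xyz [ 0.544 -0.159  0.14 ] rect [188.3 238.9] [26.8 19.3] 86.4
scene tab0 0.56 [118.6 270.9] area 442 xyz [ 0.54  -0.321  0.14 ] rect [120.3 270.2] [22.  27.8] 3.4
scene blower 0.66 [307.3 292.8] area 551 xyz [0.75  0.021 0.05 ] rect [306.  292.5] [27. 24.] 90.0
scene blower 0.35 [188.9 241.3] area 348 xyz [ 0.493 -0.148  0.05 ] rect [186.4 240.8] [26.9 18.9] 35.5
scene tweezers 0.8 [230.  211.1] area 209 xyz [ 0.436 -0.011  0.005] rect [229.3 208.4] [37.4  6.8] 37.6
scene resin_bottle 0.61 [383.2 253.6] area 1361 xyz [0.767 0.213 0.08 ] rect [384.6 252.2] [30.4 55. ] 18.4
scene resin_bottle 0.25 [305.6 292.4] area 572 xyz [0.759 0.009 0.08 ] rect [305.5 293. ] [26.2 26.2] 45.0
```

```bash
python3 - <<'E'
from h import *
P={n:vision.camera_params(n) for n in("top","scene")}
for n in ("top","scene"):
    im=vision.snapshot(n); hsv=cv2.cvtColor(im,cv2.COLOR_BGR2HSV)
    m=cv2.inRange(hsv,(8,120,110),(28,255,255))
    c,_=cv2.findContours(m,cv2.RETR_EXTERNAL,cv2.CHAIN_APPROX_NONE)
    for k in c:
        if cv2.contourArea(k)>100:
            # project contour to z=.024 plane -> metric rect
            pts=np.array([onz(n,p[0],.025,P[n])[:2] for p in k],np.float32)
            rc=cv2.minAreaRect(pts*1000); print(n,np.round(rc[0],1),np.round(rc[1],1),round(rc[2],1))
    x=(slice(150,270),slice(130,260)) if n=="top" else (slice(140,250),slice(260,400))
    cv2.imwrite(f"pics/crop_m_{n}.png",cv2.resize(im[x],None,fx=5,fy=5,interpolation=cv2.INTER_CUBIC))
    x=(slice(170,250),slice(310,430)) if n=="top" else (slice(210,340),slice(90,240))
    cv2.imwrite(f"pics/crop_r_{n}.png",cv2.resize(im[x],None,fx=5 if n!="top" else 6,fy=5 if n!="top" else 6,interpolation=cv2.INTER_CUBIC)[:600,:800])
E
```

```text
top [510.3 290.8] [118.2  23.2] 12.7
top [525.9 227.8] [119.1  23.3] 13.0
top [539.7 166.2] [118.7  23.3] 12.8
scene [539.  167.6] [119.8  24.2] 12.6
scene [525.1 229.7] [119.3  23.8] 13.3
scene [509.1 292.3] [119.9  25. ] 12.8
```

View pics/crop_m_top.png

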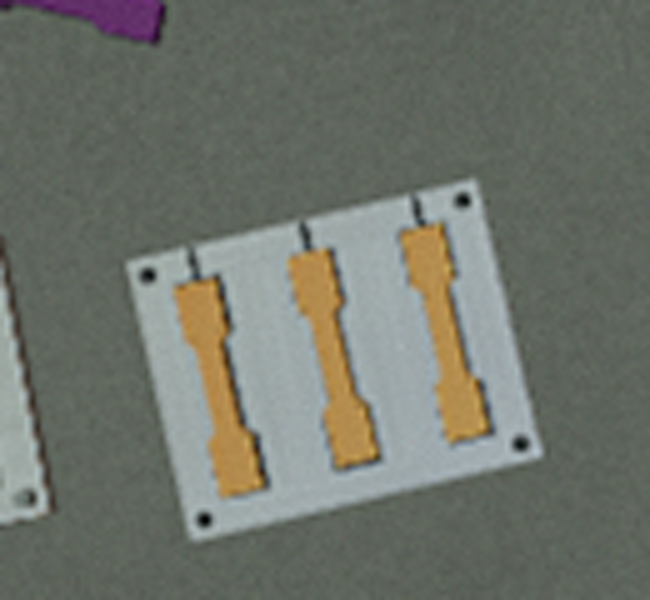

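View pics/crop_r_top.png

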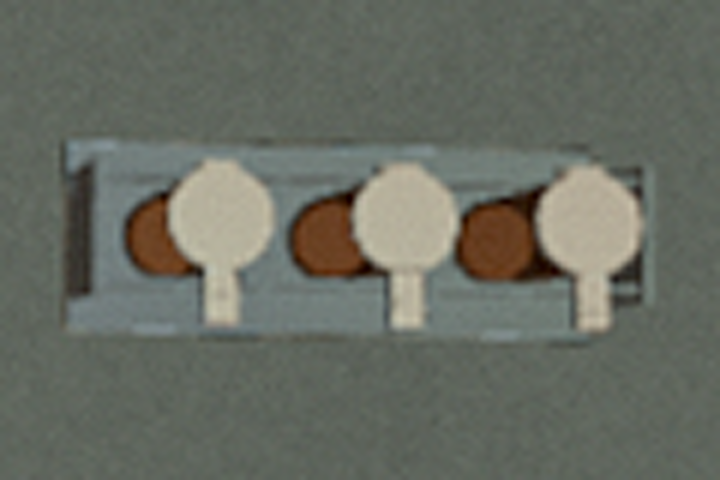

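View pics/crop_r_scene.png

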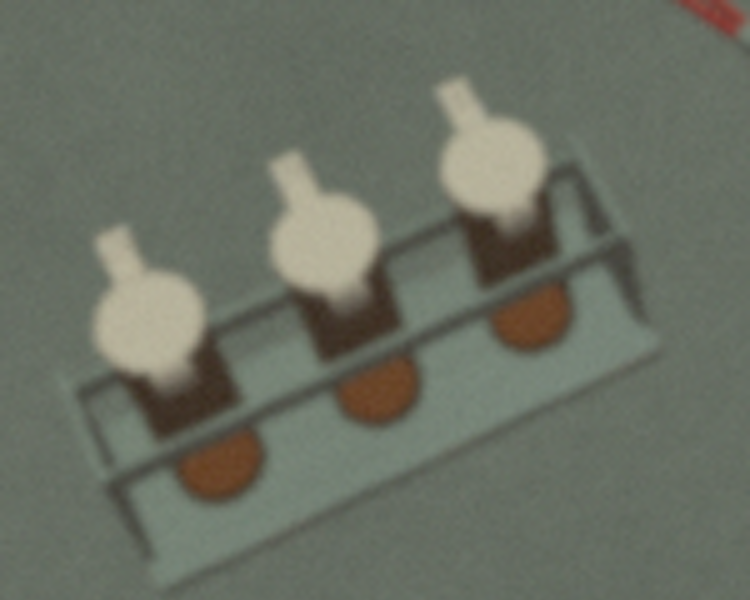

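Three orange bars sit in the mould cavities (top crop, centres near (222,387), (335,358) and (446,333)) and all three are real. The caps look about shut. Next I triangulate the cap discs and tab tips.

```bash
python3 - <<'E'
from h import *
D=[(220,217),(405,217),(588,222)];T=[(221,325),(407,328),(594,331)]
d=[(493,165),(325,243),(150,323)];t=[(451,84),(288,157),(111,232)]
for k in range(3):
    f=lambda a,b:tri([("top",(a[0]/6+310-.4,a[1]/6+170-.4)),("scene",(b[0]/5+90-.4,b[1]/5+210-.4))])
    print(f(D[k],d[k]).round(4),f(T[k],t[k]).round(4))
# plate corners top crop
for c in [(66,330),(66,142),(590,342)]: print(onz("top",(c[0]/6+309.6,c[1]/6+169.6),0.0).round(3))
for c in [(655,350),(160,590)]: print(onz("scene",(c[0]/5+89.6,c[1]/5+209.6),0.0).round(3))
plan([.45,-.1,.30],90)
E
```

```text
[ 0.557  -0.1661  0.1485] [ 0.5117 -0.1648  0.1518]
[ 0.5562 -0.244   0.1493] [ 0.51   -0.242   0.1525]
[ 0.5536 -0.3219  0.148 ] [ 0.5078 -0.3207  0.1541]
[ 0.513 -0.12   0.   ]
[ 0.602 -0.122  0.   ]
[ 0.505 -0.37   0.   ]
[ 0.597 -0.122  0.   ]
[ 0.591 -0.369  0.   ]
t1.15 pos [0.1744 0.6002 0.2168] jawdir 73.79 open 1.002 F [0.7 0.5 0.3] q [-1.25  0.69 -0.19  1.57  0.16  0.9  -0.22]
delta cm [-59.55  46.    -8.32] turn -16.2
```

>>> send_rows(series=[{"delta_pos": [0, 0, -8], "turn": 0, "jaw": 0}, {"delta_pos": [0, 0, -8], "turn": 0, "jaw": 0}, {"delta_pos": [-65.7, 49.9, -8.3], "turn": -15, "jaw": 0}, {"delta_pos": [-65.7, 49.9, -8.3], "turn": -15, "jaw": 0}, {"delta_pos": [-65.7, 49.9, -8.3], "turn": -15, "jaw": 0}, {"delta_pos": [-65.7, 49.9, -8.3], "turn": -15, "jaw": 0}, {"delta_pos": [-65.7, 49.9, -8.3], "turn": -15, "jaw": 0}, {"delta_pos": [-65.7, 49.9, -8.3], "turn": -15, "jaw": 0}])

```text
clock: 1.82
tool_pos: [0.2645, 0.3649, 0.2979]
eef_rot: [0.714, 0.7, 0.0, 0.0]
contact_force: [1.1, 0.2, 0.6]
opening: 0.998
```

```bash
python3 -c "
from h import *
plan([.47,-.17,.30],88.8)"
```

```text
t1.82 pos [0.2645 0.3649 0.2979] jawdir 88.81 open 0.998 F [1.1 0.2 0.6] q [-0.83  0.36 -0.3   1.95  0.14  0.86  0.34]
delta cm [-53.05  21.66  -0.22] turn 0.0
```

>>> send_rows(series=[{"delta_pos": [-53, 21.7, 0], "turn": 0, "jaw": 0}, {"delta_pos": [-53, 21.7, 0], "turn": 0, "jaw": 0}, {"delta_pos": [-53, 21.7, 0], "turn": 0, "jaw": 0}, {"delta_pos": [-53, 21.7, 0], "turn": 0, "jaw": 0}, {"delta_pos": [-53, 21.7, 0], "turn": 0, "jaw": 0}, {"delta_pos": [-53, 21.7, 0], "turn": 0, "jaw": 0}, {"delta_pos": [-53, 21.7, 0], "turn": 0, "jaw": 0}, {"delta_pos": [-53, 21.7, 0], "turn": 0, "jaw": 0}])

```text
clock: 2.48
tool_pos: [0.3843, 0.0538, 0.2981]
eef_rot: [0.714, 0.7, 0.001, 0.0]
contact_force: [0.7, 1.9, -0.7]
opening: 0.999
```

```bash
python3 -c "
from h import *
plan([.47,-.17,.30],88.8)"
```

```text
t2.48 pos [0.3843 0.0538 0.2981] jawdir 88.81 open 0.999 F [ 0.7  1.9 -0.7] q [-0.1   0.26 -0.2   2.1   0.07  0.78  1.2 ]
delta cm [-22.2    9.04  -0.18] turn 0.0
```

>>> send_rows(series=[{"delta_pos": [-22.2, 9, 0], "turn": 0, "jaw": 0.5}, {"delta_pos": [-22.2, 9, 0], "turn": 0, "jaw": 0.5}, {"delta_pos": [-22.2, 9, 0], "turn": 0, "jaw": 0.5}, {"delta_pos": [-22.2, 9, 0], "turn": 0, "jaw": 0.5}, {"delta_pos": [-22.2, 9, 0], "turn": 0, "jaw": 0.5}, {"delta_pos": [-22.2, 9, 0], "turn": 0, "jaw": 0.5}, {"delta_pos": [-22.2, 9, 0], "turn": 0, "jaw": 0.5}, {"delta_pos": [-22.2, 9, 0], "turn": 0, "jaw": 0.5}])

```text
clock: 3.15
tool_pos: [0.4692, -0.1697, 0.2974]
eef_rot: [0.716, 0.698, -0.0, -0.0]
contact_force: [-0.2, 0.6, 0.5]
opening: 0.499
```

```bash
python3 -c "
from h import *
plan([.47,-.17,.30],88.8)
im=vision.snapshot('wrist');cv2.imwrite('pics/w1.png',im)
for x in ([.5566,-.1665,.145],[.5111,-.1655,.142],[.5553,-.2445,.145],[.511,-.2435,.142],[.47,-.17,.31]): print(proj('wrist',x))
P=vision.camera_params('wrist');E=P['extrinsics'];print(-E[:3,:3].T@E[:3,3],E[:3,:3].round(3))
"
```

```text
t3.15 pos [ 0.4692 -0.1697  0.2974] jawdir 88.57 open 0.499 F [-0.2  0.6  0.5] q [ 0.34  0.42 -0.12  1.83  0.06  0.9   1.73]
delta cm [-0.02  0.08 -0.26] turn -0.2
[284.60909705 259.39663691]
[284.67109045 223.4246956 ]
[220.50522957 259.75810969]
[218.62330648 224.76102321]
[278.47831125 257.28444198]
[ 0.39089485 -0.16632558  0.46615454] [[ 0.023  1.     0.001]
 [ 0.953 -0.022  0.304]
 [ 0.304 -0.006 -0.953]]
```

View pics/w1.png

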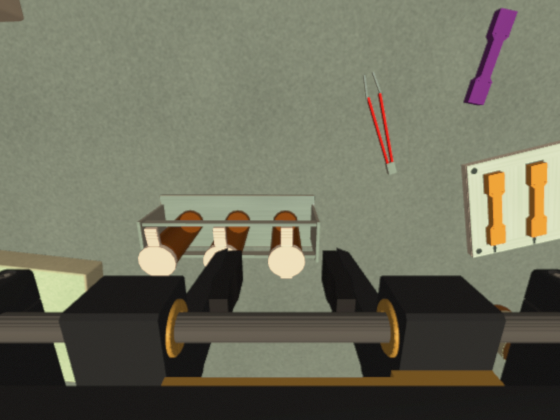

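```bash
python3 -c "
import cv2
im=cv2.imread('pics/w1.png');cv2.imwrite('pics/w1c.png',cv2.resize(im[190:290,130:330],None,fx=4,fy=4,interpolation=cv2.INTER_CUBIC))
"
```

```text
(no output)
```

View pics/w1c.png

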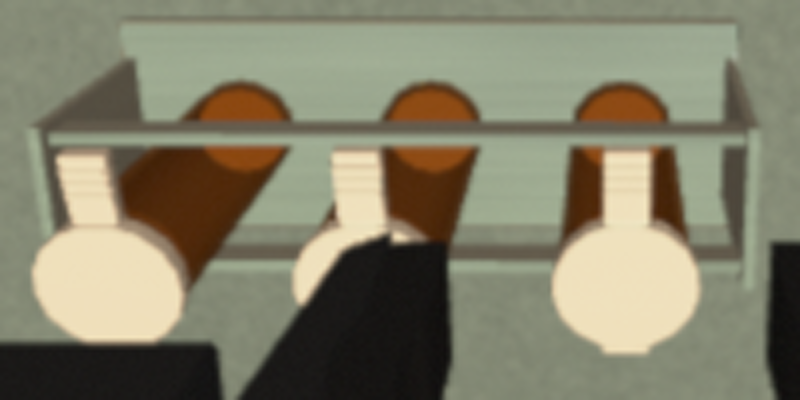

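```bash
python3 -c "
from h import *
from scipy.optimize import least_squares
P=vision.camera_params('wrist')
def pts(x,y,th,):
    c,s=np.cos(th),np.sin(th)
    f=lambda d,h:[x-d*c+h*s*-1*-1, y+.02*d, .138+d*s+h*c]
    return f(.0235,.007),f(.069,.007)
def res(p):
    a,b=pts(*p); return np.r_[proj('wrist',a,P)-[286.5,261.2],proj('wrist',b,P)-[287,227.5]]
s=least_squares(res,[.58,-.165,.1]);print(s.x,s.fun)
for h in (.15,.145): 
  print(onz('wrist',(286.5,261.2),h))
"
```

```text
[ 0.58067347 -0.16451594  0.09452491] [ 0.17469099 -0.00889478 -0.16589997  0.00810215]
[ 0.55647284 -0.16427586  0.15      ]
[ 0.55909146 -0.16424344  0.145     ]
```

```bash
python3 -c "
from h import *
c,d=ray('wrist',(230,222.5)); 
for x in (.51,.515,.535): print(c+d*(x-c[0])/d[0])
c,d=ray('wrist',(230,253)); 
for x in (.58,.59,.6): print(c+d*(x-c[0])/d[0])
xh,h,rr=.5807,.004,.060
for th in np.linspace(.095,2.0,17): print(round(th,2),np.round([xh-rr*np.cos(th)+h*np.sin(th),.138+rr*np.sin(th)+h*np.cos(th)+.002],4))
plan([.521,-.164,.155],88.8)
"
```

```text
[ 0.51       -0.2306819   0.13778069]
[ 0.515      -0.23338356  0.12399565]
[ 0.535      -0.2441902   0.06885549]
[ 0.58       -0.24644252  0.07591108]
[ 0.59       -0.25067916  0.05527475]
[ 0.6        -0.25491579  0.03463843]
0.1 [0.5213 0.1497]
0.21 [0.5229 0.1567]
0.33 [0.5253 0.1634]
0.45 [0.5285 0.1698]
0.57 [0.5324 0.1758]
0.69 [0.537  0.1813]
0.81 [0.5422 0.1862]
0.93 [0.548  0.1904]
1.05 [0.5542 0.194 ]
1.17 [0.5608 0.1967]
1.29 [0.5677 0.1987]
1.4 [0.5747 0.1998]
1.52 [0.5819 0.2001]
1.64 [0.589  0.1996]
1.76 [0.596  0.1981]
1.88 [0.6028 0.1959]
2.0 [0.6093 0.1929]
t3.20 pos [ 0.4689 -0.1678  0.2975] jawdir 88.75 open 0.497 F [ 0.1  0.1 -0.3] q [ 0.34  0.42 -0.12  1.83  0.06  0.9   1.73]
delta cm [ 0.48  5.21 14.25] turn -0.0
```

>>> send_rows(series=[{"delta_pos": [0.4, 5.2, 4], "turn": 0, "jaw": 0.5}, {"delta_pos": [0.4, 5.2, 8], "turn": 0, "jaw": 0.5}, {"delta_pos": [0.4, 5.2, 12], "turn": 0, "jaw": 0.5}, {"delta_pos": [0.4, 5.2, 14], "turn": 0, "jaw": 0.5}, {"delta_pos": [0.4, 5.2, 14.6], "turn": 0, "jaw": 0.5}, {"delta_pos": [0.4, 5.2, 14.6], "turn": 0, "jaw": 0.5}, {"delta_pos": [0.4, 5.2, 14.6], "turn": 0, "jaw": 0.5}], force=6)

```text
clock: 3.78
tool_pos: [0.5218, -0.1643, 0.1531]
eef_rot: [0.714, 0.7, 0.001, 0.0]
contact_force: [0.2, -0.4, 0.3]
opening: 0.498
```

```bash
python3 -c "
from h import *
plan([.521,-.164,.15],88.8)
im=vision.snapshot('wrist');cv2.imwrite('pics/w2.png',im)
"
```

```text
t3.78 pos [ 0.5218 -0.1643  0.1531] jawdir 88.88 open 0.498 F [ 0.2 -0.4  0.3] q [ 0.28  0.67 -0.1   1.87  0.11  0.6   1.66]
delta cm [ 0.02 -0.08  0.31] turn 0.1
```

View pics/w2.png

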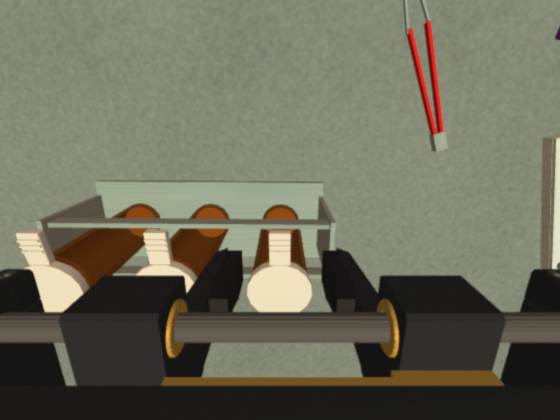

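```bash
python3 -c "
from h import *
from scipy.optimize import least_squares
P=vision.camera_params('wrist');s=r.get_state();p=s['tool_pos']
for dz in (-.011,0,.008): print(dz,proj('wrist',p+[0,0,dz],P), proj('wrist',p+[.009,.022,dz],P),proj('wrist',p+[-.009,.022,dz],P))
def pts(x,y,th,):
    c,s=np.cos(th),np.sin(th)
    f=lambda d,h:[x-d*c+h*s, y+.02*d, .138+d*s+h*c]
    return f(.0235,.007),f(.069,.007)
def res(p):
    a,b=pts(*p); return np.r_[proj('wrist',a,P)-[279.5,289],proj('wrist',b,P)-[280.3,232]]
s=least_squares(res,[.58,-.165,.1]);print(s.x,s.fun)
"; python3 -c "
import cv2
im=cv2.imread('pics/w2.png');cv2.imwrite('pics/w2c.png',cv2.resize(im[210:330,190:370],None,fx=4,fy=4,interpolation=cv2.INTER_CUBIC))"
```

```text
-0.011 [282.10913349 239.47229297] [315.00702205 251.13404395] [315.38549437 226.19421761]
0 [282.1131005  246.52518138] [316.85254618 258.74138315] [317.30908021 232.59467732]
0.008 [282.11628068 252.17920201] [318.33003357 264.83165723] [318.85354659 237.73367068]
[ 0.57858746 -0.16736155  0.16299454] [ 0.56393264  0.00590518 -0.50514735 -0.00479519]
```

View pics/w2c.png

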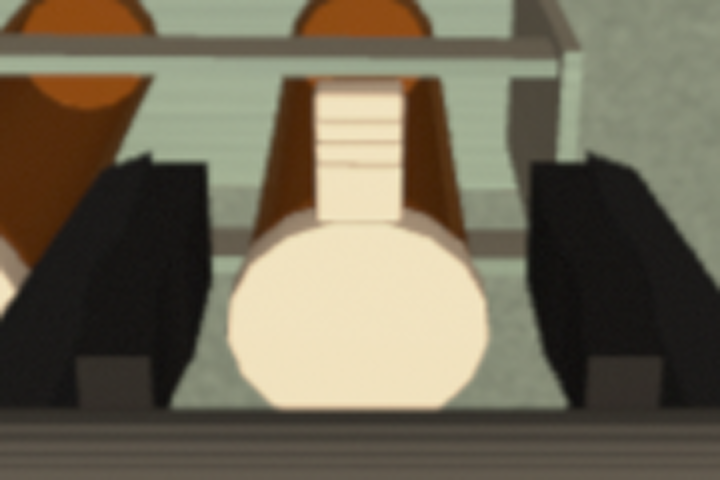

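```bash
python3 -c "
from h import *
p=r.get_state()['tool_pos']
for n in('scene','top'):
    im=vision.snapshot(n)
    pr=lambda X:proj(n,X)
    print(n,pr(p-[0,0,.011]),pr(p-[0,0,.011]+[-.009,.022,0]),pr(p-[0,0,.011]+[-.009,-.022,0]))
    c=pr(p).astype(int); o=c-[60,60]
    cv2.imwrite('pics/f_%s.png'%n,cv2.resize(im[o[1]:o[1]+110,o[0]:o[0]+120],None,fx=5,fy=5,interpolation=cv2.INTER_CUBIC)); print(o)
"
```

```text
scene [182.3139664  232.13975264] [189.60250117 224.9362963 ] [171.47299113 233.47812124]
[121 169]
top [345.54590326 219.54250263] [336.93285148 223.18614695] [354.27957265 223.02289251]
[286 159]
```

View pics/f_scene.png

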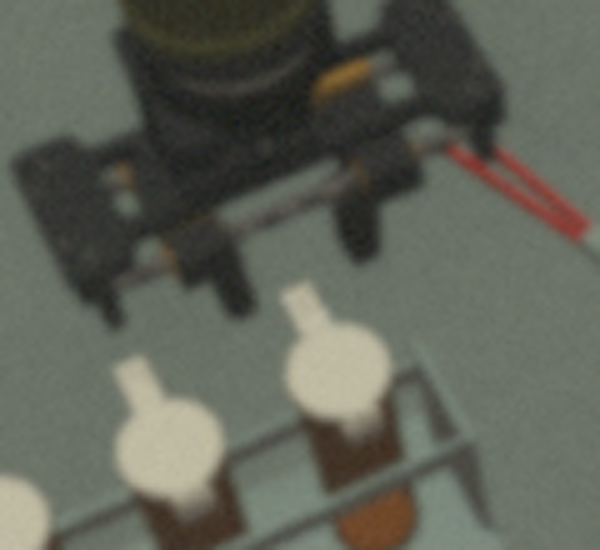

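>>> send_rows(series=[{"delta_pos": [0, -0.1, 0.3], "turn": 0, "jaw": 0.5}, {"delta_pos": [0, -0.1, 0.3], "turn": 0, "jaw": 0.8}, {"delta_pos": [0, -0.1, 0.3], "turn": 0, "jaw": 0.9}, {"delta_pos": [0, -0.1, 0.3], "turn": 0, "jaw": 0.9}, {"delta_pos": [0, -0.1, 0.3], "turn": 0, "jaw": 0.9}, {"delta_pos": [0, -0.1, 0.3], "turn": 0, "jaw": 0.9}, {"delta_pos": [0, -0.1, 0.3], "turn": 0, "jaw": 0.9}], force=6)

```text
clock: 4.52
tool_pos: [0.5202, -0.1652, 0.1487]
eef_rot: [0.715, 0.7, -0.0, -0.0]
contact_force: [-0.3, -0.2, -0.2]
opening: 0.103
```

```bash
python3 -c "
from h import *
st()
im=vision.snapshot('wrist');cv2.imwrite('pics/w3c.png',cv2.resize(im[210:330,190:370],None,fx=4,fy=4,interpolation=cv2.INTER_CUBIC))"
```

```text
t4.52 pos [ 0.5202 -0.1652  0.1487] jawdir 88.79 open 0.103 F [-0.3 -0.2 -0.2] q [ 0.28  0.68 -0.1   1.88  0.11  0.59  1.66]
```

View pics/w3c.png

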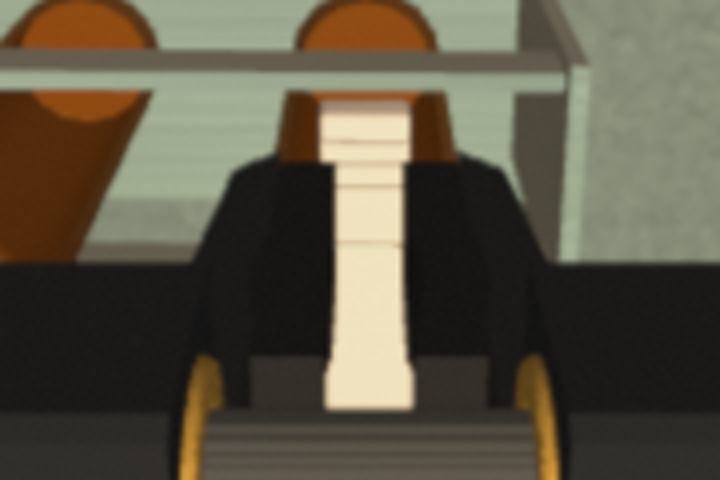

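>>> send_rows(series=[{"delta_pos": [0, 0, 0], "turn": 0, "jaw": 0.6}, {"delta_pos": [0, 0, 0], "turn": 0, "jaw": 0.6}, {"delta_pos": [0, 0, 0], "turn": 0, "jaw": 0.6}, {"delta_pos": [0, 0, 1], "turn": 0, "jaw": 0.6}, {"delta_pos": [0, 0, 2], "turn": 0, "jaw": 0.6}, {"delta_pos": [0, 0, 2], "turn": 0, "jaw": 0.6}, {"delta_pos": [0, 0, 2], "turn": 0, "jaw": 0.6}], force=6)

```text
clock: 5.15
tool_pos: [0.5194, -0.1649, 0.1276]
eef_rot: [0.714, 0.7, -0.001, -0.001]
contact_force: [0.0, -0.7, -0.1]
opening: 0.397
```

```bash
python3 -c "
from h import *
st()
im=vision.snapshot('wrist');cv2.imwrite('pics/w4c.png',cv2.resize(im[210:330,190:370],None,fx=4,fy=4,interpolation=cv2.INTER_CUBIC))
im=vision.snapshot('scene');cv2.imwrite('pics/s4c.png',cv2.resize(im[170:290,120:260],None,fx=5,fy=5,interpolation=cv2.INTER_CUBIC))
"
```

```text
t5.15 pos [ 0.5194 -0.1649  0.1276] jawdir 88.81 open 0.397 F [ 0.  -0.7 -0.1] q [ 0.28  0.71 -0.09  1.89  0.12  0.54  1.66]
```

View pics/w4c.png

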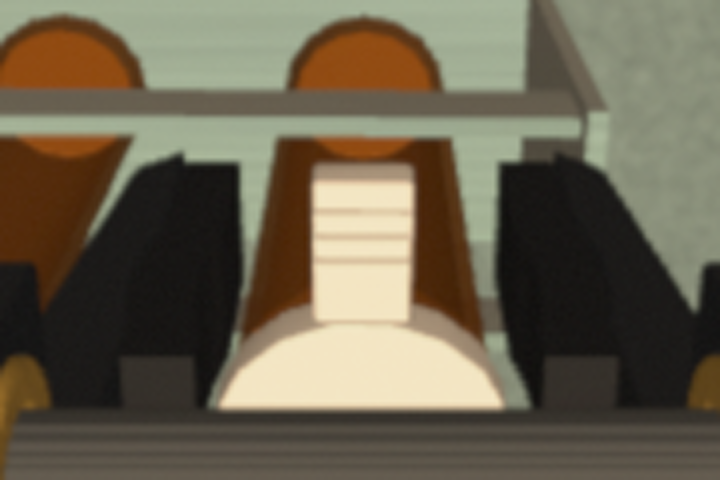

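View pics/s4c.png

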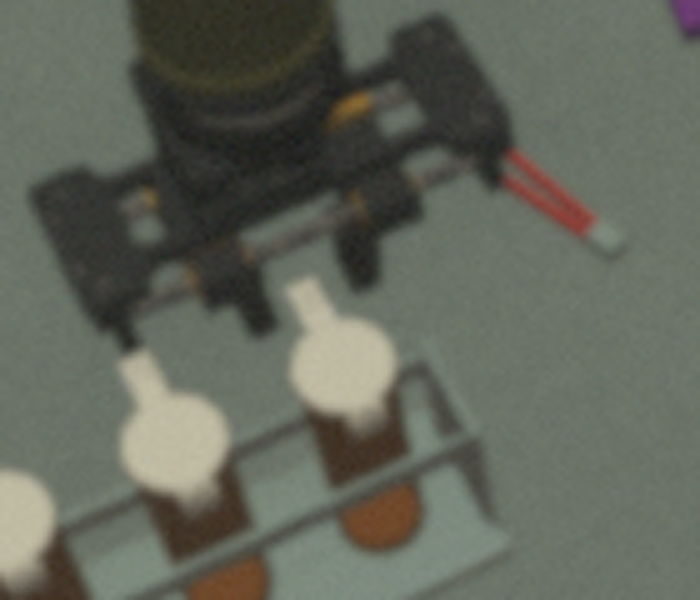

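>>> send_rows(series=[{"delta_pos": [0, 0, 0.5], "turn": 0, "jaw": 0.6}, {"delta_pos": [0, 0, 1], "turn": 0, "jaw": 0.6}, {"delta_pos": [0, 0, 1], "turn": 0, "jaw": 0.75}, {"delta_pos": [0, 0, 1], "turn": 0, "jaw": 0.9}, {"delta_pos": [0, 0, 1], "turn": 0, "jaw": 0.9}, {"delta_pos": [0, 0, 1], "turn": 0, "jaw": 0.9}, {"delta_pos": [0, 0, 1], "turn": 0, "jaw": 0.9}], force=6)

```text
clock: 5.83
tool_pos: [0.5203, -0.1658, 0.1188]
eef_rot: [0.715, 0.699, -0.0, 0.0]
contact_force: [0.2, -0.4, -0.0]
opening: 0.161
```

```bash
python3 -c "
from h import *
st()
im=vision.snapshot('wrist');cv2.imwrite('pics/w5c.png',cv2.resize(im[210:330,190:370],None,fx=4,fy=4,interpolation=cv2.INTER_CUBIC))
"
```

```text
t5.83 pos [ 0.5203 -0.1658  0.1188] jawdir 88.76 open 0.161 F [ 0.2 -0.4 -0. ] q [ 0.28  0.73 -0.09  1.9   0.12  0.52  1.65]
```

View pics/w5c.png

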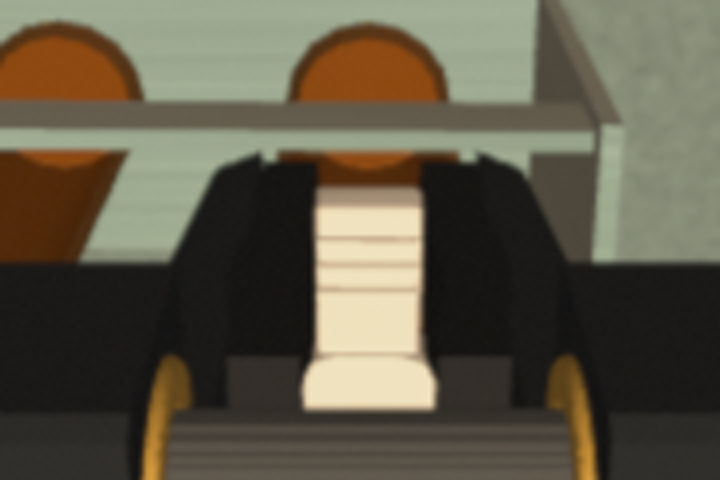

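>>> send_rows(series=[{"delta_pos": [0, 0, 0], "turn": 0, "jaw": 0.7}, {"delta_pos": [0, 0, 0.25], "turn": 0, "jaw": 0.7}, {"delta_pos": [0, 0, 0.5], "turn": 0, "jaw": 0.9}, {"delta_pos": [0, 0, 0.5], "turn": 0, "jaw": 0.9}, {"delta_pos": [0, 0, 0.5], "turn": 0, "jaw": 0.9}, {"delta_pos": [0, 0, 0.5], "turn": 0, "jaw": 0.9}], force=6)

```text
clock: 6.38
tool_pos: [0.52, -0.1657, 0.1135]
eef_rot: [0.715, 0.699, -0.0, 0.0]
contact_force: [0.2, -2.2, -0.6]
opening: 0.16
```

>>> send_rows(series=[{"delta_pos": [0, 0.2, -0.7], "turn": 0, "jaw": 0.9}, {"delta_pos": [0, 0.4, -1.4], "turn": 0, "jaw": 0.9}, {"delta_pos": [0, 0.7, -2.0], "turn": 0, "jaw": 0.9}, {"delta_pos": [0, 1.1, -2.6], "turn": 0, "jaw": 0.9}, {"delta_pos": [0, 1.6, -3.2], "turn": 0, "jaw": 0.9}, {"delta_pos": [0, 2.1, -3.65], "turn": 0, "jaw": 0.9}, {"delta_pos": [0, 2.7, -4.05], "turn": 0, "jaw": 0.9}, {"delta_pos": [0, 3.3, -4.4], "turn": 0, "jaw": 0.9}])

```text
clock: 7.05
tool_pos: [0.5534, -0.1665, 0.1583]
eef_rot: [0.715, 0.699, -0.0, 0.0]
contact_force: [-0.8, -5.2, -0.7]
opening: 0.154
```

```bash
python3 -c "
from h import *
st()
im=vision.snapshot('wrist');cv2.imwrite('pics/w6c.png',im)
im=vision.snapshot('scene');cv2.imwrite('pics/s6c.png',cv2.resize(im[170:290,120:260],None,fx=5,fy=5,interpolation=cv2.INTER_CUBIC))
"
```

```text
t7.05 pos [ 0.5534 -0.1665  0.1583] jawdir 88.77 open 0.154 F [-0.8 -5.2 -0.7] q [ 0.27  0.7  -0.1   1.77  0.1   0.67  1.66]
```

View pics/w6c.png

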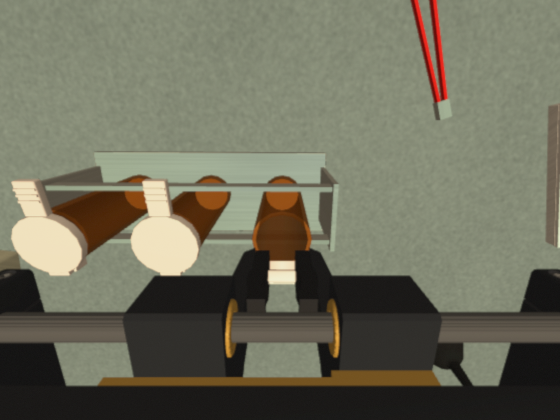

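View pics/s6c.png

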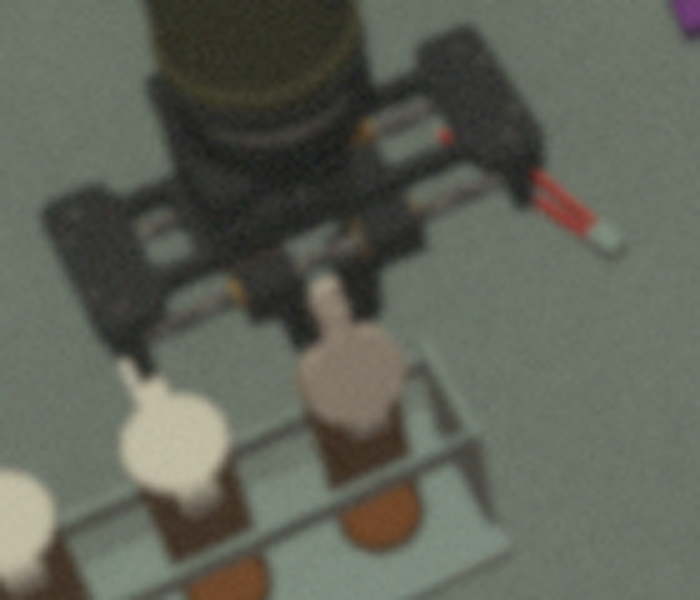

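The cap is now at about 60° and held by the tab at (283,272). I'll carry on round the arc.

>>> send_rows(series=[{"delta_pos": [0.1, 0.65, -0.3], "turn": 0, "jaw": 0.9}, {"delta_pos": [0.1, 1.35, -0.5], "turn": 0, "jaw": 0.9}, {"delta_pos": [0.1, 2.05, -0.6], "turn": 0, "jaw": 0.9}, {"delta_pos": [0.1, 2.75, -0.6], "turn": 0, "jaw": 0.9}, {"delta_pos": [0.1, 3.5, -0.55], "turn": 0, "jaw": 0.9}, {"delta_pos": [0.1, 4.2, -0.4], "turn": 0, "jaw": 0.9}, {"delta_pos": [0.1, 4.85, -0.15], "turn": 0, "jaw": 0.9}, {"delta_pos": [0.1, 5.5, 0.1], "turn": 0, "jaw": 0.9}])

```text
clock: 7.82
tool_pos: [0.6083, -0.1678, 0.1565]
eef_rot: [0.715, 0.699, -0.001, 0.001]
contact_force: [-1.1, -5.6, 1.2]
opening: 0.156
```

>>> send_rows(series=[{"delta_pos": [0, 0.3, 0.1], "turn": 0, "jaw": 0.9}, {"delta_pos": [0, 0.3, 0.1], "turn": 0, "jaw": 0.6}, {"delta_pos": [0, 0.3, 0.1], "turn": 0, "jaw": 0.6}, {"delta_pos": [0, 0.3, -1], "turn": 0, "jaw": 0.6}, {"delta_pos": [0, 0, -5], "turn": 0, "jaw": 0.6}, {"delta_pos": [0, -3, -9], "turn": 0, "jaw": 0.6}, {"delta_pos": [0, -6, -12], "turn": 0, "jaw": 0.6}, {"delta_pos": [0, -6, -12], "turn": 0, "jaw": 0.6}])

```text
clock: 8.48
tool_pos: [0.5474, -0.1644, 0.2823]
eef_rot: [0.714, 0.7, 0.002, 0.002]
contact_force: [-0.6, 0.6, -0.9]
opening: 0.401
```

```bash
python3 -c "
from h import *
st()
im=vision.snapshot('wrist');cv2.imwrite('pics/w7.png',im)
im=vision.snapshot('scene');cv2.imwrite('pics/s7c.png',cv2.resize(im[170:290,120:260],None,fx=5,fy=5,interpolation=cv2.INTER_CUBIC))
"
```

```text
t8.48 pos [ 0.5474 -0.1644  0.2823] jawdir 88.80 open 0.401 F [-0.6  0.6 -0.9] q [ 0.28  0.54 -0.11  1.65  0.07  0.95  1.69]
```

View pics/w7.png

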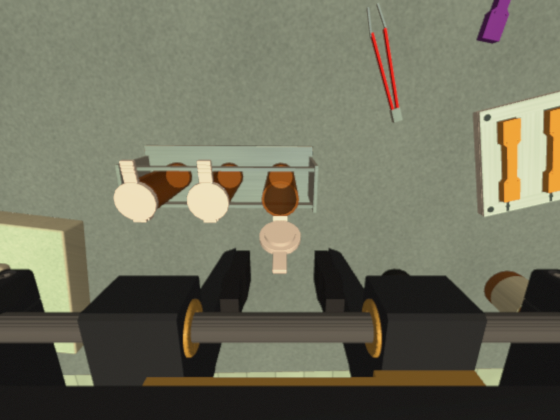

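View pics/s7c.png

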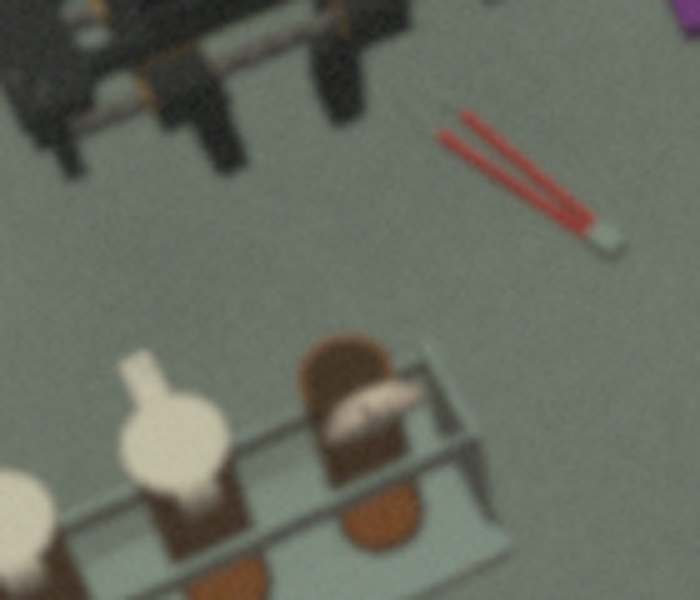

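Cap 2 (the +y tube) is fully open, with its mouth visible at (281,200). Next is the nearest bar, the one at world (0.539, 0.167). I'll approach its robot-side end.

>>> send_rows(series=[{"delta_pos": [32, -6.2, 0], "turn": -14, "jaw": 0.45}, {"delta_pos": [32, -6.2, 0], "turn": -14, "jaw": 0.45}, {"delta_pos": [32, -6.2, 0], "turn": -14, "jaw": 0.45}, {"delta_pos": [32, -6.2, 0], "turn": -14, "jaw": 0.45}, {"delta_pos": [32, -6.2, 0], "turn": -14, "jaw": 0.45}, {"delta_pos": [32, -6.2, 4], "turn": -14, "jaw": 0.45}, {"delta_pos": [32, -6.2, 8], "turn": -14, "jaw": 0.45}, {"delta_pos": [32, -6.2, 12], "turn": -14, "jaw": 0.45}])

```text
clock: 9.25
tool_pos: [0.4982, 0.138, 0.2001]
eef_rot: [0.622, 0.783, 0.003, -0.0]
contact_force: [0.6, -0.3, 0.4]
opening: 0.553
```

>>> send_rows(series=[{"delta_pos": [0, 0, 0], "turn": 0, "jaw": 0.45}, {"delta_pos": [0, 0, 4], "turn": 0, "jaw": 0.45}, {"delta_pos": [0, 0, 6], "turn": 0, "jaw": 0.45}, {"delta_pos": [0, 0, 8], "turn": 0, "jaw": 0.45}, {"delta_pos": [0, 0, 8], "turn": 0, "jaw": 0.45}, {"delta_pos": [0, 0, 8], "turn": 0, "jaw": 0.45}])

```text
clock: 9.75
tool_pos: [0.497, 0.1314, 0.1193]
eef_rot: [0.624, 0.782, -0.001, -0.001]
contact_force: [0.1, -0.1, 0.3]
opening: 0.549
```

```bash
python3 -c "
from h import *
plan([.4915,.1561,.05],102.8)
im=vision.snapshot('wrist');cv2.imwrite('pics/w8.png',im)
"
```

```text
t9.75 pos [0.497  0.1314 0.1193] jawdir 102.80 open 0.549 F [ 0.1 -0.1  0.3] q [-0.26  0.7  -0.13  1.99  0.19  0.47  1.25]
delta cm [2.53 0.04 6.93] turn 0.0
```

View pics/w8.png

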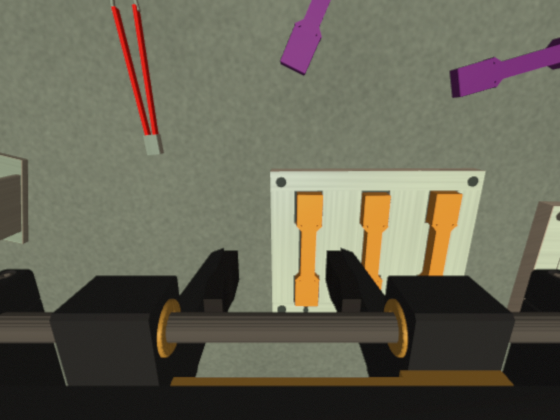

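```bash
cat >> h.py <<'E'
def bars(n='wrist',z=.027,P=None,im=None):
    P=P or vision.camera_params(n); im=vision.snapshot(n) if im is None else im
    m=cv2.inRange(cv2.cvtColor(im,cv2.COLOR_BGR2HSV),(8,150,150),(25,255,255))
    c,_=cv2.findContours(m,cv2.RETR_EXTERNAL,cv2.CHAIN_APPROX_NONE)
    for k in c:
        if cv2.contourArea(k)>150:
            pts=np.array([onz(n,p[0],z,P)[:2] for p in k],np.float32)*1000
            rc=cv2.minAreaRect(pts); print(n,"px",k[:,0].mean(0).round(),"rect mm",np.round(rc[0],1),np.round(rc[1],1),round(rc[2],1),"corners",cv2.boxPoints(rc).round(0).tolist())
E
python3 -c "
from h import *
bars()
"
```

```text
wrist px [375. 235.] rect mm [516.6 226.2] [98.6 23.4] 13.4 corners [[466.0, 226.0], [471.0, 203.0], [567.0, 226.0], [562.0, 249.0]]
wrist px [308. 247.] rect mm [540.  166.8] [119.8  23.6] 12.3 corners [[479.0, 165.0], [484.0, 142.0], [601.0, 168.0], [596.0, 191.0]]
wrist px [442. 232.] rect mm [494.5 288. ] [86.4 23.5] 12.6 corners [[450.0, 290.0], [455.0, 267.0], [539.0, 286.0], [534.0, 309.0]]
```

>>> send_rows(series=[{"delta_pos": [2.5, 0.1, 0], "turn": 0, "jaw": 0.45}, {"delta_pos": [2.5, 0.1, 3], "turn": 0, "jaw": 0.45}, {"delta_pos": [2.5, 0.1, 6], "turn": 0, "jaw": 0.45}, {"delta_pos": [2.5, 0.1, 8.5], "turn": 0, "jaw": 0.45}, {"delta_pos": [2.5, 0.1, 9.9], "turn": 0, "jaw": 0.45}, {"delta_pos": [2.5, 0.1, 9.9], "turn": 0, "jaw": 0.45}, {"delta_pos": [2.5, 0.1, 9.9], "turn": 0, "jaw": 0.45}])

```text
clock: 10.43
tool_pos: [0.4934, 0.1563, 0.022]
eef_rot: [0.624, 0.781, 0.0, 0.0]
contact_force: [-0.1, 0.6, -0.5]
opening: 0.552
```

```bash
python3 -c "
from h import *
plan([.4922,.1561,-.006],102.6)
im=vision.snapshot('wrist');cv2.imwrite('pics/w9.png',im)
"
```

```text
t10.43 pos [0.4934 0.1563 0.022 ] jawdir 102.79 open 0.552 F [-0.1  0.6 -0.5] q [-0.35  0.88 -0.07  2.02  0.22  0.24  1.18]
delta cm [ 0.01 -0.12  2.8 ] turn 0.2
```

View pics/w9.png

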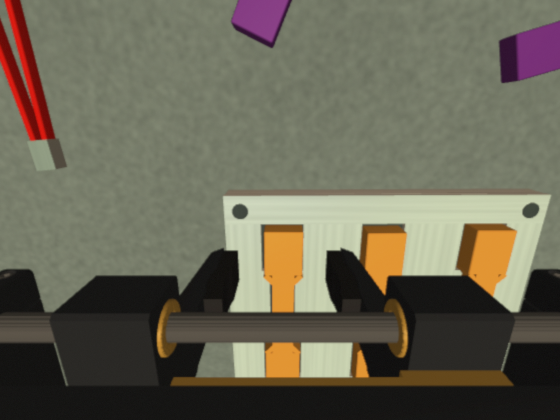

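>>> send_rows(series=[{"delta_pos": [0, -0.1, 1], "turn": 0, "jaw": 0.45}, {"delta_pos": [0, -0.1, 1.8], "turn": 0, "jaw": 0.45}, {"delta_pos": [0, -0.1, 2.2], "turn": 0, "jaw": 0.45}, {"delta_pos": [0, -0.1, 2.4], "turn": 0, "jaw": 0.45}, {"delta_pos": [0, -0.1, 2.4], "turn": 0, "jaw": 0.45}, {"delta_pos": [0, -0.1, 2.4], "turn": 0, "jaw": 0.45}])

```text
clock: 10.98
tool_pos: [0.4917, 0.1558, -0.0028]
eef_rot: [0.624, 0.782, -0.0, -0.0]
contact_force: [0.0, -0.2, -0.2]
opening: 0.549
```

```bash
python3 -c "
from h import *
plan([.4922,.1561,-.006],102.6)
im=vision.snapshot('wrist');cv2.imwrite('pics/w10.png',im)
im=vision.snapshot('scene');cv2.imwrite('pics/s10.png',cv2.resize(im[110:230,230:370],None,fx=5,fy=5,interpolation=cv2.INTER_CUBIC))
"
```

```text
t10.98 pos [ 0.4917  0.1558 -0.0028] jawdir 102.80 open 0.549 F [ 0.  -0.2 -0.2] q [-0.36  0.93 -0.05  2.03  0.22  0.19  1.18]
delta cm [0.02 0.05 0.32] turn 0.2
```

View pics/w10.png

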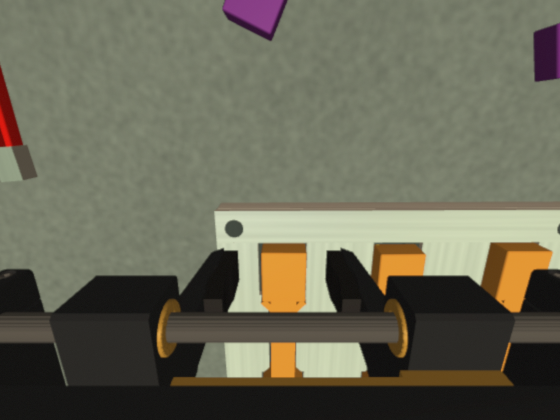

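View pics/s10.png

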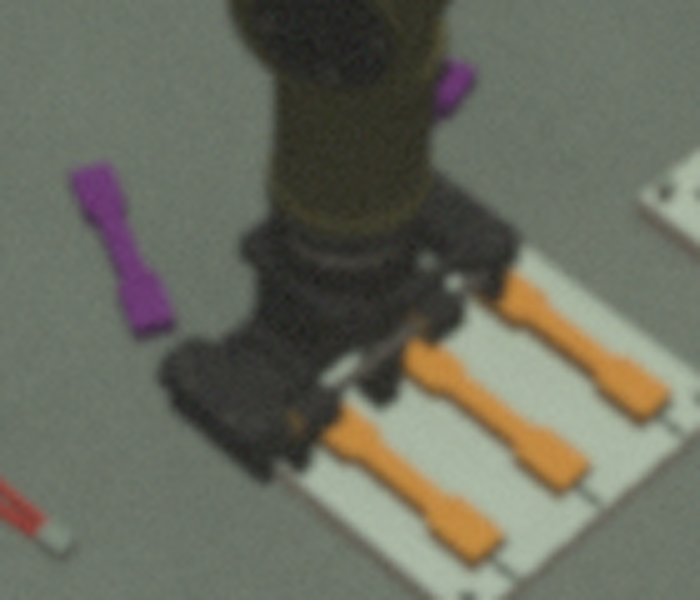

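>>> send_rows(series=[{"delta_pos": [0, 0.05, 0.2], "turn": 0, "jaw": 0.45}, {"delta_pos": [0, 0.05, 0.4], "turn": 0, "jaw": 0.45}, {"delta_pos": [0, 0.05, 0.4], "turn": 0, "jaw": 0.45}, {"delta_pos": [0, 0.05, 0.4], "turn": 0, "jaw": 0.45}])

```text
clock: 11.42
tool_pos: [0.4926, 0.156, -0.0045]
eef_rot: [0.624, 0.782, 0.001, 0.001]
contact_force: [-3.3, -0.7, 23.0]
opening: 0.551
```

Contact with the mould face came at a reading of -0.0045, so the true fingertips are about 22 mm above the reported TCP rather than 11 mm ahead of it. I'll use tip z = reading + 0.022 from here. Now I back off 3 mm and close softly.

>>> send_rows(series=[{"delta_pos": [0, 0, -0.3], "turn": 0, "jaw": 0.45}, {"delta_pos": [0, 0, -0.3], "turn": 0, "jaw": 0.6}, {"delta_pos": [0, 0, -0.3], "turn": 0, "jaw": 0.8}, {"delta_pos": [0, 0, -0.3], "turn": 0, "jaw": 0.8}, {"delta_pos": [0, 0, -0.3], "turn": 0, "jaw": 0.8}, {"delta_pos": [0, 0, -0.3], "turn": 0, "jaw": 0.8}], force=4)

```text
clock: 11.92
tool_pos: [0.4921, 0.1559, -0.004]
eef_rot: [0.624, 0.782, -0.0, -0.0]
contact_force: [-0.0, 0.1, -0.0]
opening: 0.267
```

>>> send_rows(series=[{"delta_pos": [0, 0, -0.7], "turn": 0, "jaw": 0.8}, {"delta_pos": [0, 0, -1.5], "turn": 0, "jaw": 0.8}, {"delta_pos": [0, 0, -2.5], "turn": 0, "jaw": 0.8}, {"delta_pos": [0, 0, -3.5], "turn": 0, "jaw": 0.8}, {"delta_pos": [0, 0, -4], "turn": 0, "jaw": 0.8}, {"delta_pos": [0, 0, -4], "turn": 0, "jaw": 0.8}])

```text
clock: 12.42
tool_pos: [0.4933, 0.1562, 0.038]
eef_rot: [0.624, 0.781, 0.001, 0.001]
contact_force: [0.8, -0.2, -0.3]
opening: 0.273
```

```bash
python3 -c "
from h import *
st()
im=vision.snapshot('wrist');cv2.imwrite('pics/w11.png',im)
im=vision.snapshot('scene');cv2.imwrite('pics/s11.png',cv2.resize(im[110:230,230:370],None,fx=5,fy=5,interpolation=cv2.INTER_CUBIC))
"
```

```text
t12.42 pos [0.4933 0.1562 0.038 ] jawdir 102.79 open 0.273 F [ 0.8 -0.2 -0.3] q [-0.35  0.85 -0.08  2.02  0.22  0.28  1.19]
```

View pics/w11.png

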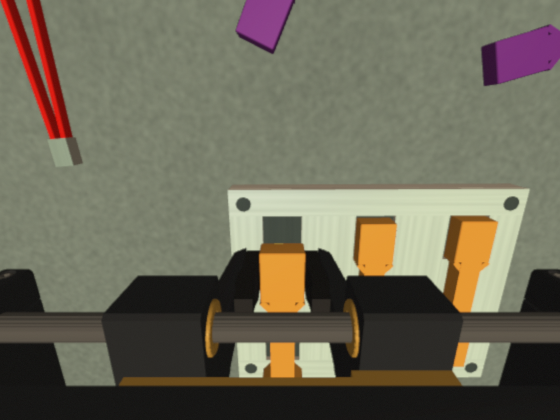

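View pics/s11.png

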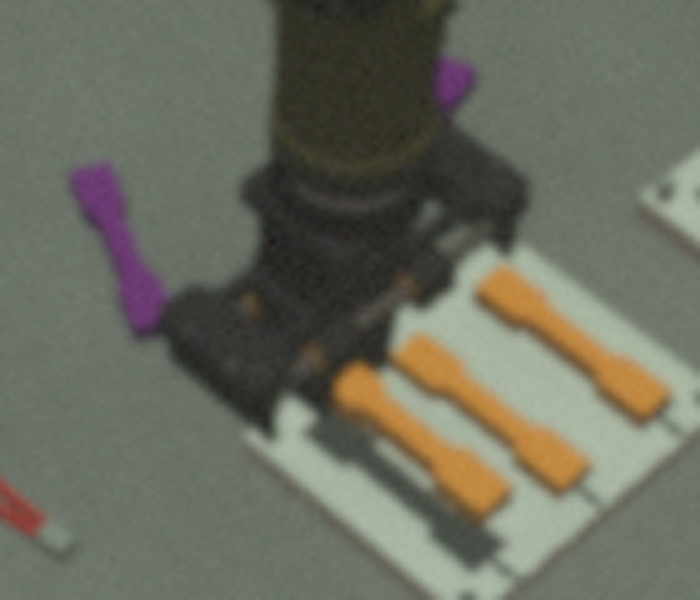

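>>> send_rows(series=[{"delta_pos": [0, 0, -0.5], "turn": 0, "jaw": 0.8}, {"delta_pos": [0, 0, -1], "turn": 0, "jaw": 0.8}, {"delta_pos": [0, 0, -2], "turn": 0, "jaw": 0.8}, {"delta_pos": [0, 0, -4], "turn": 0, "jaw": 0.8}, {"delta_pos": [0, 0, -4], "turn": 0, "jaw": 0.8}, {"delta_pos": [0, 0, -4], "turn": 0, "jaw": 0.8}], force=3)

```text
clock: 13.02
tool_pos: [0.4931, 0.1562, 0.0774]
eef_rot: [0.624, 0.781, 0.001, 0.001]
contact_force: [0.4, -0.1, -1.4]
opening: 0.271
```

```bash
cat >> h.py <<'E'
def look(k,x0=230,y0=110,w=140,h=120):
    st()
    im=vision.snapshot('wrist');a=cv2.resize(im,(490,368))
    im=vision.snapshot('scene');b=cv2.resize(im[y0:y0+h,x0:x0+w],(int(368*w/h),368),interpolation=cv2.INTER_CUBIC)
    c=np.hstack([a,b]); f=min(1,800/c.shape[1]); cv2.imwrite('pics/%s.png'%k,cv2.resize(c,None,fx=f,fy=f))
E
python3 -c "
from h import *
look('l12')
"
```

```text
t13.02 pos [0.4931 0.1562 0.0774] jawdir 102.79 open 0.271 F [ 0.4 -0.1 -1.4] q [-0.33  0.78 -0.1   2.01  0.2   0.36  1.2 ]
```

View pics/l12.png

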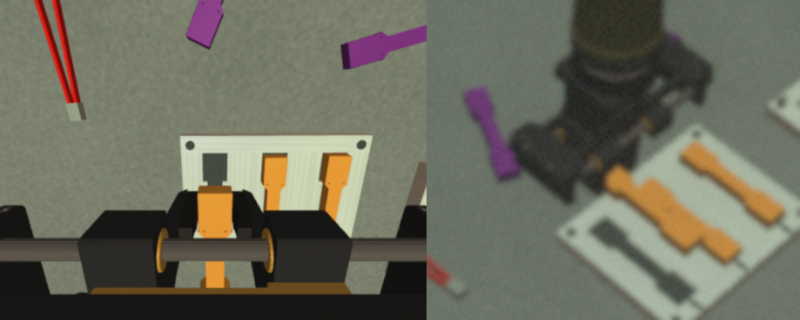

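The bar is gripped 11 mm from its end but hasn't swung down at 3 N. I'll try brisk vertical strokes so its inertia turns it in the pads.

>>> send_rows(series=[{"delta_pos": [0, 0, -4.1], "turn": 0, "jaw": 0.8}, {"delta_pos": [0, 0, -8.2], "turn": 0, "jaw": 0.8}, {"delta_pos": [0, 0, -12.3], "turn": 0, "jaw": 0.8}, {"delta_pos": [0, 0, -8.2], "turn": 0, "jaw": 0.8}, {"delta_pos": [0, 0, -12.3], "turn": 0, "jaw": 0.8}, {"delta_pos": [0, 0, -8.2], "turn": 0, "jaw": 0.8}, {"delta_pos": [0, 0, -12.3], "turn": 0, "jaw": 0.8}, {"delta_pos": [0, 0, -12.3], "turn": 0, "jaw": 0.8}], force=3)

```text
clock: 13.78
tool_pos: [0.491, 0.1557, 0.1937]
eef_rot: [0.624, 0.781, -0.005, -0.004]
contact_force: [0.9, 0.3, 1.4]
opening: 0.276
```

```bash
python3 -c "
from h import *
look('l13',200,60,180,160)
"
```

```text
t13.78 pos [0.491  0.1557 0.1937] jawdir 102.79 open 0.276 F [0.9 0.3 1.4] q [-0.29  0.59 -0.18  1.91  0.15  0.67  1.24]
```

View pics/l13.png

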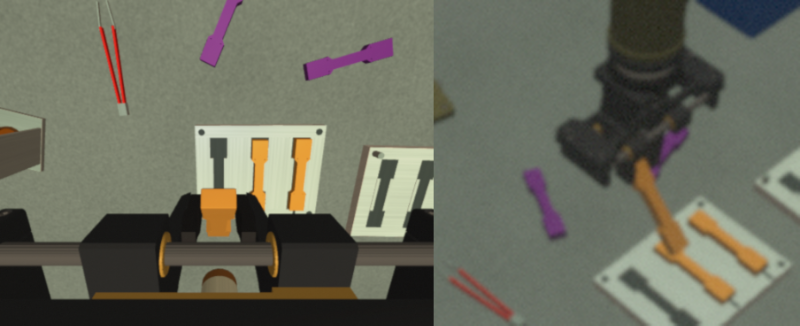

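It swung well down (right panel: the bar hangs steeply, head at (672,240)). A few more strokes.

>>> send_rows(series=[{"delta_pos": [0, 0, -4.1], "turn": 0, "jaw": 0.8}, {"delta_pos": [0, 0, 0], "turn": 0, "jaw": 0.8}, {"delta_pos": [0, 0, -4.1], "turn": 0, "jaw": 0.8}, {"delta_pos": [0, 0, 0], "turn": 0, "jaw": 0.8}, {"delta_pos": [0, 0, -4.1], "turn": 0, "jaw": 0.8}, {"delta_pos": [0, 0, -8.2], "turn": 0, "jaw": 0.8}, {"delta_pos": [0, 0, -8.2], "turn": 0, "jaw": 0.8}, {"delta_pos": [0, 0, -8.2], "turn": 0, "jaw": 0.8}], force=3)

```text
clock: 14.55
tool_pos: [0.4937, 0.1565, 0.2851]
eef_rot: [0.624, 0.781, 0.004, 0.002]
contact_force: [0.5, 0.3, -0.2]
opening: 0.274
```

```bash
python3 -c "
from h import *
look('l14',200,60,180,160)
"
```

```text
t14.55 pos [0.4937 0.1565 0.2851] jawdir 102.79 open 0.274 F [ 0.5  0.3 -0.2] q [-0.26  0.46 -0.2   1.8   0.12  0.88  1.27]
```

View pics/l14.png

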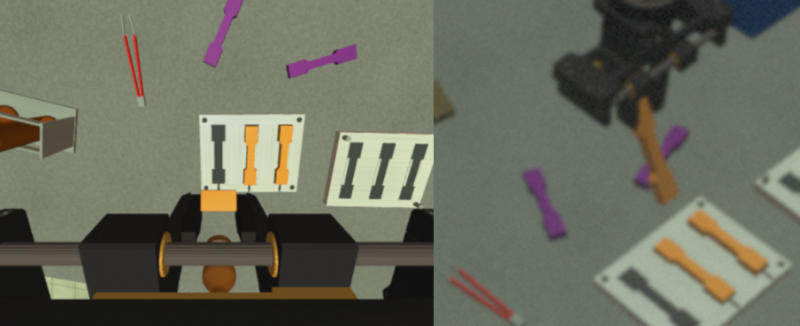

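```bash
cat >> h.py <<'E'
def barview(n='scene',tilt=0):
    s,a=st();p=s['tool_pos']+[0,0,.027]; a=np.radians(a-90); f=np.array([np.cos(a),np.sin(a),0])
    for t in (0,.1,.2,.4): 
        b=p+.109*(f*np.sin(t)-np.array([0,0,np.cos(t)])); print('tilt',t,proj(n,p).round(1),proj(n,b).round(1))
    im=vision.snapshot(n); hsv=cv2.cvtColor(im,cv2.COLOR_BGR2HSV)
    c=proj(n,p).astype(int); o=np.maximum(c-[60,40],0); print('off',o)
    return cv2.resize(im[o[1]:o[1]+110,o[0]:o[0]+120],None,fx=5,fy=5,interpolation=cv2.INTER_CUBIC)
E
python3 -c "
from h import *
cv2.imwrite('pics/b15.png',barview())
"
```

```text
t14.65 pos [0.4919 0.1556 0.283 ] jawdir 102.79 open 0.269 F [ 0.2  0.2 -0.5] q [-0.27  0.46 -0.2   1.81  0.12  0.88  1.27]
tilt 0 [301.1 115.4] [299.1 149.3]
tilt 0.1 [301.1 115.4] [302.5 151.8]
tilt 0.2 [301.1 115.4] [305.9 153.9]
tilt 0.4 [301.1 115.4] [312.6 157. ]
off [241  75]
```

View pics/b15.png

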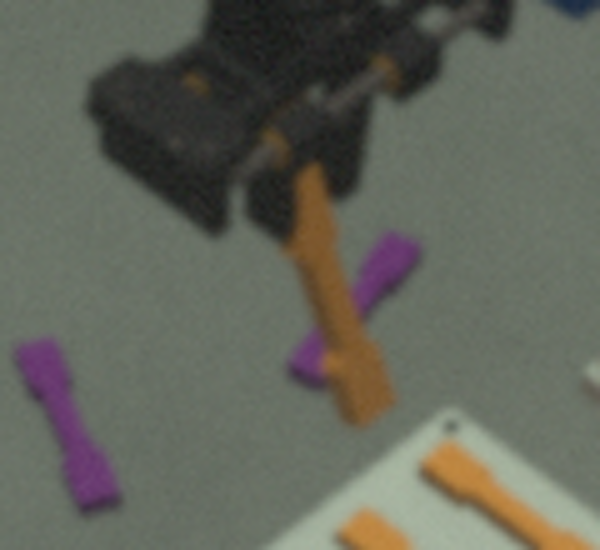

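It still leans about 0.4 rad forward. A sharp forward start with a gentle stop should make it lag towards vertical.

>>> send_rows(series=[{"delta_pos": [0, -2, 0], "turn": 0, "jaw": 0.8}, {"delta_pos": [0, -3, 0], "turn": 0, "jaw": 0.8}, {"delta_pos": [0, 1.1, 0], "turn": 0, "jaw": 0.8}, {"delta_pos": [0, 4.2, -1], "turn": 0, "jaw": 0.8}, {"delta_pos": [0, 6, -2], "turn": 0, "jaw": 0.8}, {"delta_pos": [0, 7, -3], "turn": 0, "jaw": 0.8}, {"delta_pos": [0, 7.5, -3], "turn": 0, "jaw": 0.8}, {"delta_pos": [0, 7.5, -3], "turn": 0, "jaw": 0.8}], force=3)

```text
clock: 15.37
tool_pos: [0.5656, 0.1725, 0.311]
eef_rot: [0.624, 0.781, 0.0, 0.0]
contact_force: [1.2, 0.5, 0.2]
opening: 0.275
```

```bash
python3 -c "
from h import *
cv2.imwrite('pics/b16.png',barview())
"
```

```text
t15.37 pos [0.5656 0.1725 0.311 ] jawdir 102.79 open 0.275 F [1.2 0.5 0.2] q [-0.26  0.54 -0.19  1.54  0.11  1.06  1.31]
tilt 0 [328.2 124.6] [324.  159.5]
tilt 0.1 [328.2 124.6] [327.6 162.1]
tilt 0.2 [328.2 124.6] [331.3 164.3]
tilt 0.4 [328.2 124.6] [338.6 167.8]
off [268  84]
```

View pics/b16.png

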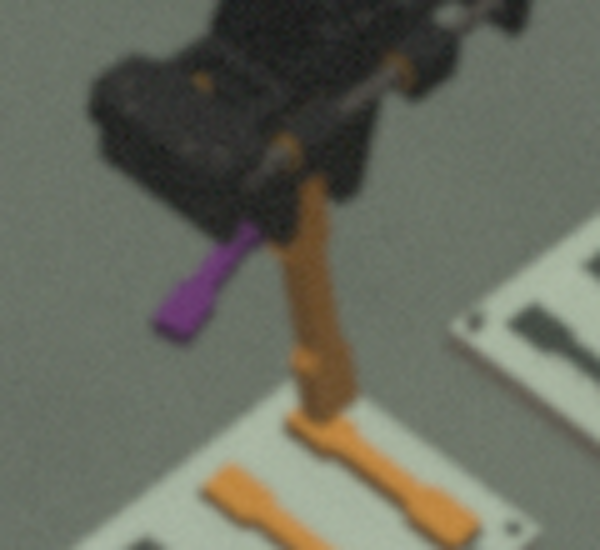

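Now about 0.2 rad. I'll carry it to just short of tube 2 with a firmer grip, then repeat the kick there.

>>> send_rows(series=[{"delta_pos": [-1, -0.5, 0], "turn": 2, "jaw": 0.8}, {"delta_pos": [-3, -1.5, 0], "turn": 5, "jaw": 0.8}, {"delta_pos": [-6, -2.7, 0], "turn": 9, "jaw": 0.8}, {"delta_pos": [-9.5, -4.2, 0], "turn": 14, "jaw": 0.8}, {"delta_pos": [-13, -5.7, 0], "turn": 14, "jaw": 0.8}, {"delta_pos": [-16.5, -7.2, 0], "turn": 14, "jaw": 0.8}, {"delta_pos": [-20, -8.8, 0], "turn": 14, "jaw": 0.8}, {"delta_pos": [-22.5, -10, 0], "turn": 14, "jaw": 0.8}], force=6)

```text
clock: 16.08
tool_pos: [0.5145, -0.0738, 0.3109]
eef_rot: [0.716, 0.698, -0.002, -0.0]
contact_force: [1.1, -0.4, 0.4]
opening: 0.27
```

```bash
python3 -c "
from h import *
plan([.50,-.1635,.311],88.8)
"
```

```text
t16.08 pos [ 0.5145 -0.0738  0.3109] jawdir 88.48 open 0.270 F [ 1.1 -0.4  0.4] q [ 0.13  0.44 -0.12  1.75  0.06  0.96  1.53]
delta cm [-9.01 -1.21  0.01] turn -0.3
```

>>> send_rows(series=[{"delta_pos": [-3, -0.5, 0], "turn": 0, "jaw": 0.8}, {"delta_pos": [-6, -1, 0], "turn": 0, "jaw": 0.8}, {"delta_pos": [-8, -1.6, 0], "turn": 0, "jaw": 0.8}, {"delta_pos": [-9, -2.2, 0], "turn": 0, "jaw": 0.8}, {"delta_pos": [-9, -2.6, 0], "turn": 0, "jaw": 0.8}, {"delta_pos": [-9, -2.8, 0], "turn": 0, "jaw": 0.8}, {"delta_pos": [-9, -2.8, 0], "turn": 0, "jaw": 0.8}, {"delta_pos": [-9, -2.8, 0], "turn": 0, "jaw": 0.8}], force=3)

```text
clock: 16.75
tool_pos: [0.4881, -0.1564, 0.3114]
eef_rot: [0.713, 0.701, 0.0, -0.0]
contact_force: [1.0, -0.0, 0.3]
opening: 0.273
```

>>> send_rows(series=[{"delta_pos": [0, 4.1, 0], "turn": 0, "jaw": 0.8}, {"delta_pos": [0, 5.5, 0], "turn": 0, "jaw": 0.8}, {"delta_pos": [0, 6.3, 0], "turn": 0, "jaw": 0.8}, {"delta_pos": [0, 6.6, 0], "turn": 0, "jaw": 0.8}, {"delta_pos": [0, 6.6, 0], "turn": 0, "jaw": 0.8}, {"delta_pos": [0, 6.6, 0], "turn": 0, "jaw": 0.8}], force=3)

```text
clock: 17.25
tool_pos: [0.553, -0.1596, 0.3112]
eef_rot: [0.714, 0.7, -0.0, -0.0]
contact_force: [1.1, 0.3, 0.1]
opening: 0.277
```

```bash
python3 -c "
from h import *
cv2.imwrite('pics/b17.png',barview())
im=vision.snapshot('wrist');cv2.imwrite('pics/w17.png',im)
print(proj('wrist',[.5567,-.1645,.138]))
"
```

```text
t17.25 pos [ 0.553  -0.1596  0.3112] jawdir 88.81 open 0.277 F [1.1 0.3 0.1] q [ 0.26  0.52 -0.1   1.59  0.06  1.04  1.69]
tilt 0 [176.9 186.5] [185.  219.1]
tilt 0.1 [176.9 186.5] [187.1 222.8]
tilt 0.2 [176.9 186.5] [189.2 226.2]
tilt 0.4 [176.9 186.5] [193.1 232.1]
off [116 146]
[278.26771882 188.2866311 ]
```

View pics/b17.png

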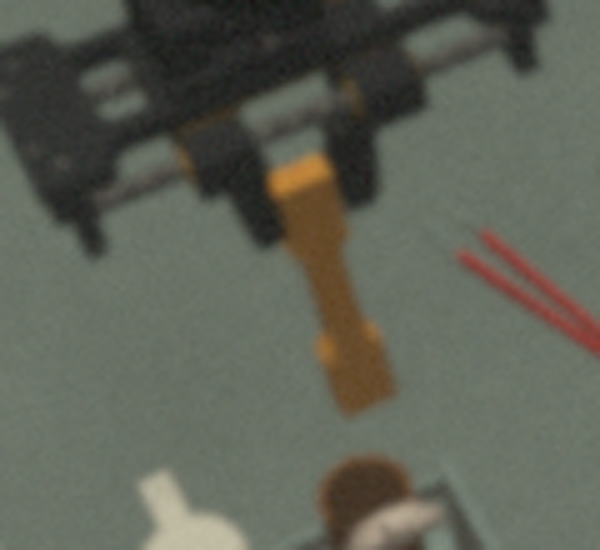

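View pics/w17.png

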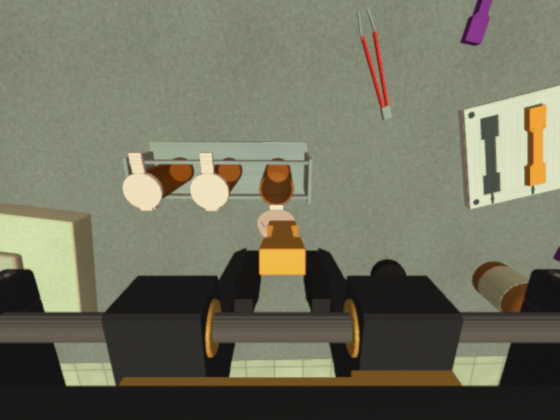

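```bash
python3 -c "
from h import *
s,a=st();p=s['tool_pos'];P=vision.camera_params('wrist')
a=np.radians(a-90);f=np.array([np.cos(a),np.sin(a),0])
for tz in (.022,.026):
 for t in (-.1,0,.1,.2):
  n=np.array([np.cos(t)*f[0],np.cos(t)*f[1],np.sin(t)]); d=f*np.sin(t)-np.array([0,0,np.cos(t)])
  piv=p+[0,0,tz]
  print(tz,t,'top face edges',[proj('wrist',piv-.011*d+k*.007*n,P).round(1)[1] for k in(-1,1)],'bottom',[proj('wrist',piv+.109*d+k*.007*n,P).round(1)[1] for k in(-1,1)])
im=cv2.imread('pics/w17.png');cv2.imwrite('pics/w17c.png',cv2.resize(im[150:290,220:340],None,fx=4,fy=4,interpolation=cv2.INTER_CUBIC))
"
```

```text
t17.35 pos [ 0.5529 -0.1599  0.3114] jawdir 88.78 open 0.270 F [ 0.2  0.4 -0.1] q [ 0.26  0.52 -0.1   1.59  0.06  1.04  1.69]
0.022 -0.1 top face edges [np.float64(263.8), np.float64(286.0)] bottom [np.float64(187.5), np.float64(202.1)]
0.022 0 top face edges [np.float64(261.3), np.float64(285.0)] bottom [np.float64(198.8), np.float64(213.5)]
0.022 0.1 top face edges [np.float64(258.7), np.float64(283.8)] bottom [np.float64(210.3), np.float64(225.0)]
0.022 0.2 top face edges [np.float64(256.2), np.float64(282.4)] bottom [np.float64(221.8), np.float64(236.7)]
0.026 -0.1 top face edges [np.float64(267.7), np.float64(290.2)] bottom [np.float64(188.5), np.float64(203.3)]
0.026 0 top face edges [np.float64(265.0), np.float64(289.3)] bottom [np.float64(200.0), np.float64(214.9)]
0.026 0.1 top face edges [np.float64(262.4), np.float64(288.1)] bottom [np.float64(211.6), np.float64(226.6)]
0.026 0.2 top face edges [np.float64(259.8), np.float64(286.6)] bottom [np.float64(223.3), np.float64(238.4)]
```

View pics/w17c.png

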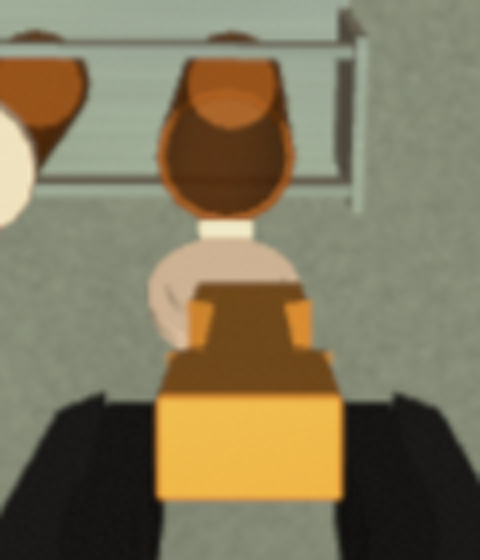

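Tilt is about 0.2 rad. The mouth is at (277,189) in the wrist picture, giving roughly (0.557, -0.166). I'll put the bar's foot over it just above the rim and check.

>>> send_rows(series=[{"delta_pos": [-0.2, -0.3, 1], "turn": 0, "jaw": 0.8}, {"delta_pos": [-0.4, -0.7, 2.5], "turn": 0, "jaw": 0.8}, {"delta_pos": [-0.55, -1.1, 4.5], "turn": 0, "jaw": 0.8}, {"delta_pos": [-0.55, -1.5, 6.5], "turn": 0, "jaw": 0.8}, {"delta_pos": [-0.55, -1.5, 7.2], "turn": 0, "jaw": 0.8}, {"delta_pos": [-0.55, -1.5, 7.5], "turn": 0, "jaw": 0.8}, {"delta_pos": [-0.55, -1.5, 7.5], "turn": 0, "jaw": 0.8}], force=4)

```text
clock: 17.93
tool_pos: [0.5387, -0.165, 0.2364]
eef_rot: [0.715, 0.7, -0.0, -0.0]
contact_force: [-0.1, -0.4, 0.0]
opening: 0.274
```

```bash
python3 -c "
from h import *
st()
im=vision.snapshot('wrist');cv2.imwrite('pics/w18c.png',cv2.resize(im[150:290,200:360],None,fx=4,fy=4,interpolation=cv2.INTER_CUBIC))
im=vision.snapshot('scene');cv2.imwrite('pics/s18.png',cv2.resize(im[160:280,120:260],None,fx=5,fy=5,interpolation=cv2.INTER_CUBIC))
"
```

```text
t17.93 pos [ 0.5387 -0.165   0.2364] jawdir 88.80 open 0.274 F [-0.1 -0.4  0. ] q [ 0.28  0.58 -0.1   1.73  0.08  0.83  1.69]
```

View pics/w18c.png

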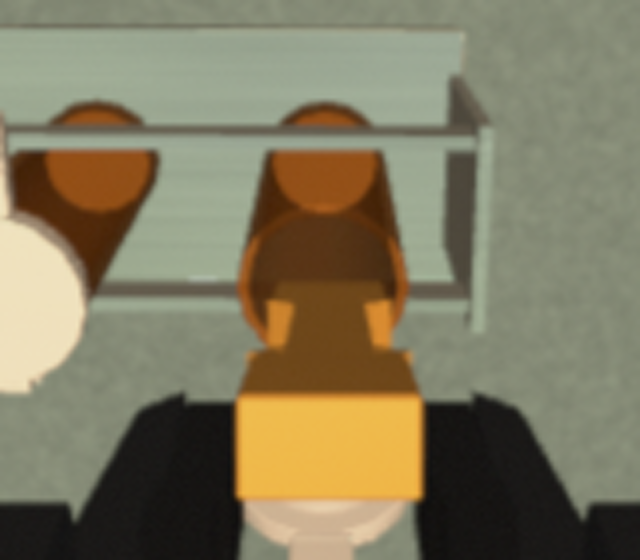

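View pics/s18.png

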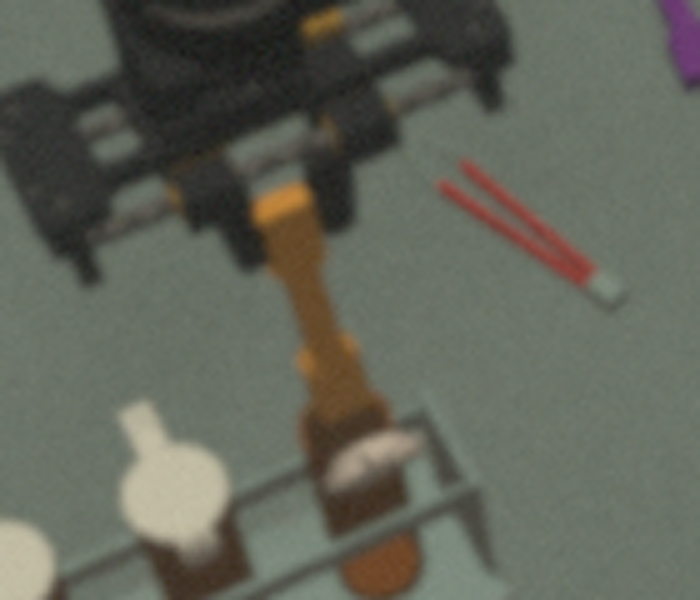

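The foot's near edge sits on the mouth centre (crop (324,283)), so it is about 6 mm too far in +x. I'll shift back and enter 2.5 cm.

>>> send_rows(series=[{"delta_pos": [-0.15, -0.3, 0], "turn": 0, "jaw": 0.8}, {"delta_pos": [-0.15, -0.6, 0], "turn": 0, "jaw": 0.8}, {"delta_pos": [-0.15, -0.6, 1], "turn": 0, "jaw": 0.8}, {"delta_pos": [-0.15, -0.6, 2], "turn": 0, "jaw": 0.8}, {"delta_pos": [-0.15, -0.6, 3], "turn": 0, "jaw": 0.8}, {"delta_pos": [-0.15, -0.6, 3], "turn": 0, "jaw": 0.8}, {"delta_pos": [-0.15, -0.6, 3], "turn": 0, "jaw": 0.8}], force=4)

```text
clock: 18.62
tool_pos: [0.532, -0.1662, 0.2051]
eef_rot: [0.714, 0.7, -0.001, -0.001]
contact_force: [-0.4, 0.5, 0.5]
opening: 0.271
```

```bash
cat >> h.py <<'E'
def two(k,y0=160,x0=120):
    st()
    im=vision.snapshot('wrist');a=cv2.resize(im[150:290,200:360],None,fx=2.5,fy=2.5,interpolation=cv2.INTER_CUBIC)
    im=vision.snapshot('scene');b=cv2.resize(im[y0:y0+117,x0:x0+130],None,fx=3,fy=3,interpolation=cv2.INTER_CUBIC)
    cv2.imwrite('pics/%s.png'%k,np.hstack([a[:350],b[:350]]))
E
python3 -c "
from h import *
two('t19')
"
```

```text
t18.62 pos [ 0.532  -0.1662  0.2051] jawdir 88.81 open 0.271 F [-0.4  0.5  0.5] q [ 0.28  0.61 -0.1   1.79  0.08  0.75  1.69]
```

View pics/t19.png

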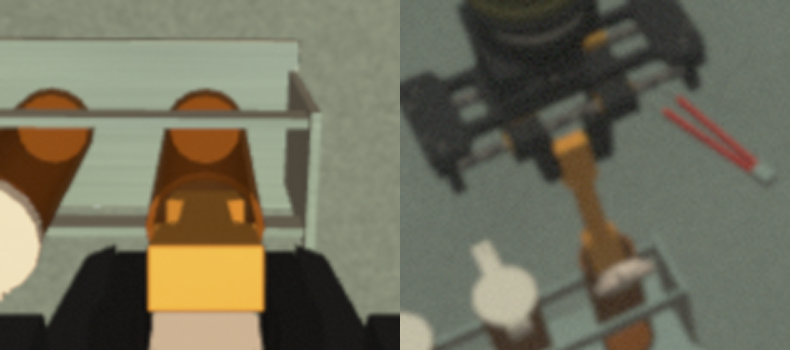

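The foot is inside the mouth (the rim arc shows in front of it at (205,178)). I'll lower while moving +x so the tube wall straightens the bar.

>>> send_rows(series=[{"delta_pos": [0, 0.2, 1], "turn": 0, "jaw": 0.8}, {"delta_pos": [0, 0.6, 2], "turn": 0, "jaw": 0.8}, {"delta_pos": [0, 1.0, 3], "turn": 0, "jaw": 0.8}, {"delta_pos": [0, 1.4, 4], "turn": 0, "jaw": 0.8}, {"delta_pos": [0, 1.8, 5], "turn": 0, "jaw": 0.8}, {"delta_pos": [0, 2.2, 6], "turn": 0, "jaw": 0.8}, {"delta_pos": [0, 2.6, 7], "turn": 0, "jaw": 0.8}, {"delta_pos": [0, 2.6, 7.5], "turn": 0, "jaw": 0.8}], force=4)

```text
clock: 19.38
tool_pos: [0.559, -0.1666, 0.1295]
eef_rot: [0.714, 0.7, -0.0, -0.001]
contact_force: [-0.5, 0.7, -0.0]
opening: 0.272
```

```bash
python3 -c "
from h import *
two('t20')
"
```

```text
t19.38 pos [ 0.559  -0.1666  0.1295] jawdir 88.82 open 0.272 F [-0.5  0.7 -0. ] q [ 0.26  0.75 -0.09  1.78  0.1   0.62  1.67]
```

View pics/t20.png

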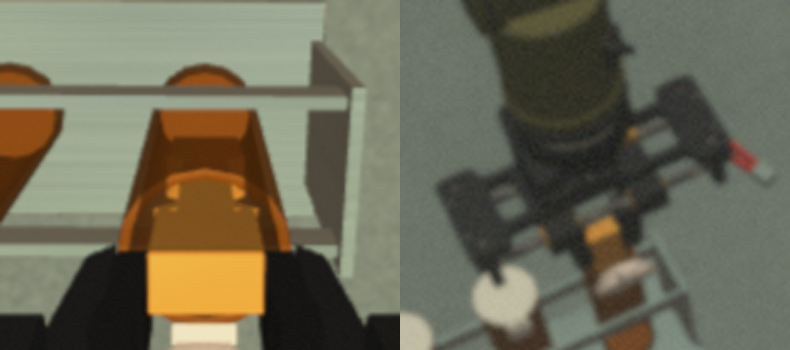

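The bar is deep in tube 2, so I'll release it and rise.

>>> send_rows(series=[{"delta_pos": [0, 0, 0.4], "turn": 0, "jaw": 0.8}, {"delta_pos": [0, 0, 0.4], "turn": 0, "jaw": 0.55}, {"delta_pos": [0, 0, 0.4], "turn": 0, "jaw": 0.55}, {"delta_pos": [0, 0, 0.4], "turn": 0, "jaw": 0.55}, {"delta_pos": [0, 0, -3], "turn": 0, "jaw": 0.55}, {"delta_pos": [0, -2, -7], "turn": 0, "jaw": 0.55}, {"delta_pos": [0, -5, -10], "turn": 0, "jaw": 0.8}, {"delta_pos": [0, -5, -10], "turn": 0, "jaw": 1}])

```text
clock: 20.15
tool_pos: [0.507, -0.1672, 0.2364]
eef_rot: [0.715, 0.699, 0.001, 0.003]
contact_force: [-0.2, -0.5, -0.2]
opening: 0.325
```

```bash
python3 -c "
from h import *
st()
im=vision.snapshot('wrist');cv2.imwrite('pics/w21.png',im)
"
```

```text
t20.15 pos [ 0.507  -0.1672  0.2364] jawdir 88.67 open 0.325 F [-0.2 -0.5 -0.2] q [ 0.3   0.54 -0.11  1.82  0.08  0.78  1.7 ]
```

View pics/w21.png

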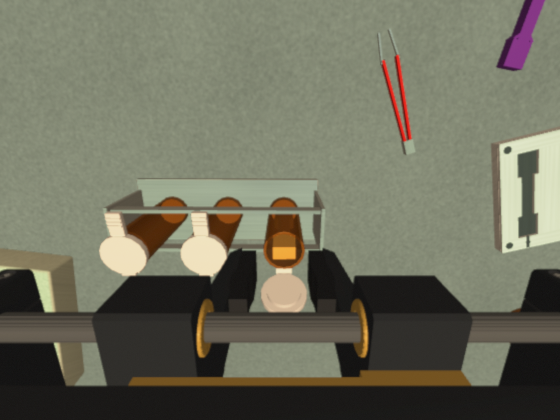

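The bar stands in tube 2, its end visible at (284,253). To shut the cap I go behind it with closed fingers and sweep it towards -x.

>>> send_rows(series=[{"delta_pos": [0, 4, -1], "turn": 0, "jaw": 1}, {"delta_pos": [0, 8, -1], "turn": 0, "jaw": 1}, {"delta_pos": [0, 12, -1], "turn": 0, "jaw": 1}, {"delta_pos": [0, 13.8, 1], "turn": 0, "jaw": 1}, {"delta_pos": [0, 13.8, 5], "turn": 0, "jaw": 1}, {"delta_pos": [0, 13.8, 8.5], "turn": 0, "jaw": 1}, {"delta_pos": [0, 13.8, 8.5], "turn": 0, "jaw": 1}, {"delta_pos": [0, 13.8, 8.5], "turn": 0, "jaw": 1}], force=10)

```text
clock: 20.87
tool_pos: [0.6452, -0.1682, 0.1439]
eef_rot: [0.714, 0.7, -0.001, -0.002]
contact_force: [0.1, 0.3, 0.6]
opening: 0.005
```

>>> send_rows(series=[{"delta_pos": [0, -2, 0], "turn": 0, "jaw": 1}, {"delta_pos": [0, -3.5, 0], "turn": 0, "jaw": 1}, {"delta_pos": [0, -5, 0], "turn": 0, "jaw": 1}, {"delta_pos": [0, -6.5, 0], "turn": 0, "jaw": 1}, {"delta_pos": [0, -8, 0], "turn": 0, "jaw": 1}, {"delta_pos": [0, -9.5, 0], "turn": 0, "jaw": 1}, {"delta_pos": [0, -10.5, 0], "turn": 0, "jaw": 1}, {"delta_pos": [0, -10.5, 0], "turn": 0, "jaw": 1}])

```text
clock: 21.53
tool_pos: [0.5416, -0.1673, 0.1491]
eef_rot: [0.715, 0.699, 0.001, 0.001]
contact_force: [0.1, -0.1, 0.2]
opening: 0.006
```

```bash
python3 -c "
from h import *
two('t22')
"
```

```text
t21.53 pos [ 0.5416 -0.1673  0.1491] jawdir 88.73 open 0.006 F [ 0.1 -0.1  0.2] q [ 0.27  0.7  -0.09  1.82  0.1   0.63  1.67]
```

View pics/t22.png

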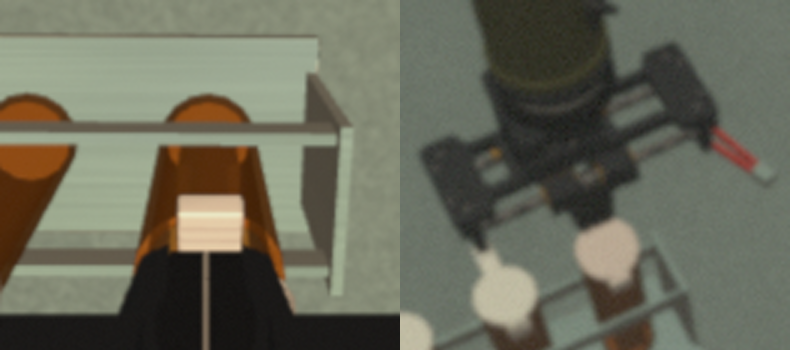

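The cap is folded over to about 40°. Pressing it down now.

>>> send_rows(series=[{"delta_pos": [0, 0, 0.7], "turn": 0, "jaw": 1}, {"delta_pos": [0, 0.2, 1.4], "turn": 0, "jaw": 1}, {"delta_pos": [0, 0.4, 2], "turn": 0, "jaw": 1}, {"delta_pos": [0, 0.4, 2.4], "turn": 0, "jaw": 1}, {"delta_pos": [0, 0.4, 2.6], "turn": 0, "jaw": 1}, {"delta_pos": [0, 0.4, 2.6], "turn": 0, "jaw": 1}])

```text
clock: 22.13
tool_pos: [0.5463, -0.1665, 0.1228]
eef_rot: [0.714, 0.7, 0.0, 0.001]
contact_force: [-6.8, 1.5, 26.9]
opening: 0.005
```

Pressed shut with 27 N. Now rise, go to the middle tube's tab, and check both caps.

>>> send_rows(series=[{"delta_pos": [0, 0, -2], "turn": 0, "jaw": 1}, {"delta_pos": [0, -1, -5], "turn": 0, "jaw": 0.8}, {"delta_pos": [-3, -2.6, -7], "turn": 0, "jaw": 0.6}, {"delta_pos": [-7, -2.6, -7], "turn": 0, "jaw": 0.6}, {"delta_pos": [-7.75, -2.6, -7], "turn": 0, "jaw": 0.6}, {"delta_pos": [-7.75, -2.6, -7], "turn": 0, "jaw": 0.6}], force=6)

```text
clock: 22.63
tool_pos: [0.5173, -0.248, 0.1898]
eef_rot: [0.717, 0.697, -0.001, 0.001]
contact_force: [0.3, 0.2, 0.2]
opening: 0.362
```

```bash
python3 -c "
from h import *
plan([.5183,-.2435,.1135],88.8)
im=vision.snapshot('wrist');cv2.imwrite('pics/w23.png',cv2.resize(im[180:320,100:400],None,fx=2.6,fy=2.6,interpolation=cv2.INTER_CUBIC))
for t in(0,.1,.2): 
  c,s=np.cos(t),np.sin(t); print(t,[proj('wrist',[hx-.069*c+.007*s,y+.0014,.138+.069*s+.007*c]).round(1).tolist()+proj('wrist',[hx-.0235*c+.007*s,y,.138+.0235*s+.007*c]).round(1).tolist() for hx,y in((.5803,-.166),(.5786,-.244),(.577,-.322))])
"
```

```text
t22.63 pos [ 0.5173 -0.248   0.1898] jawdir 88.42 open 0.362 F [0.3 0.2 0.2] q [ 0.43  0.65 -0.11  1.76  0.1   0.74  1.81]
delta cm [0.47 0.09 7.63] turn -0.4
0 [[386.4, 211.9, 380.0, 265.2], [284.5, 212.2, 284.0, 265.4], [182.6, 212.6, 188.1, 265.8]]
0.1 [[389.4, 216.1, 380.8, 267.4], [284.6, 216.4, 284.0, 267.7], [179.9, 216.8, 187.3, 268.1]]
0.2 [[392.5, 221.3, 381.6, 270.0], [284.7, 221.7, 284.1, 270.2], [177.1, 222.1, 186.6, 270.6]]
```

View pics/w23.png

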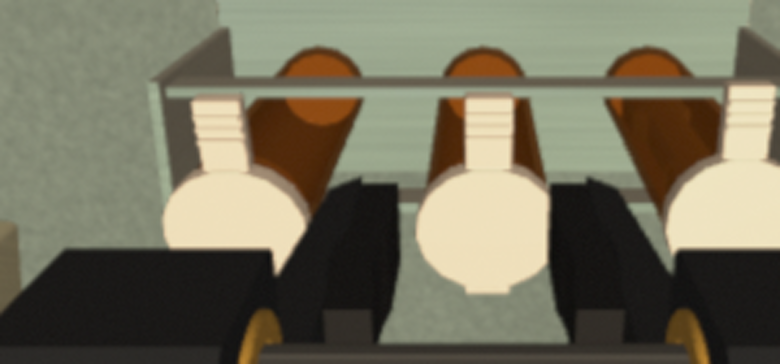

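Cap 2 reads about 0.01 rad (tab tip at pixel row 213), so it is shut. Cap 1 is ajar by about 0.1. Now gripping tab 1.

>>> send_rows(series=[{"delta_pos": [0.05, 0.1, 2], "turn": 0, "jaw": 0.6}, {"delta_pos": [0.05, 0.1, 5], "turn": 0, "jaw": 0.6}, {"delta_pos": [0.05, 0.1, 7.2], "turn": 0, "jaw": 0.6}, {"delta_pos": [0.05, 0.1, 7.6], "turn": 0, "jaw": 0.7}, {"delta_pos": [0.05, 0.1, 7.6], "turn": 0, "jaw": 0.9}, {"delta_pos": [0.05, 0.1, 7.6], "turn": 0, "jaw": 0.9}, {"delta_pos": [0.05, 0.1, 7.6], "turn": 0, "jaw": 0.9}, {"delta_pos": [0.05, 0.1, 7.6], "turn": 0, "jaw": 0.9}], force=6)

```text
clock: 23.35
tool_pos: [0.5199, -0.2439, 0.1155]
eef_rot: [0.715, 0.699, 0.0, 0.001]
contact_force: [0.4, -0.7, -1.0]
opening: 0.161
```

>>> send_rows(series=[{"delta_pos": [0, 0.2, -0.7], "turn": 0, "jaw": 0.9}, {"delta_pos": [0, 0.4, -1.4], "turn": 0, "jaw": 0.9}, {"delta_pos": [0, 0.7, -2.0], "turn": 0, "jaw": 0.9}, {"delta_pos": [0, 1.1, -2.6], "turn": 0, "jaw": 0.9}, {"delta_pos": [0, 1.6, -3.2], "turn": 0, "jaw": 0.9}, {"delta_pos": [0, 2.1, -3.65], "turn": 0, "jaw": 0.9}, {"delta_pos": [0, 2.7, -4.05], "turn": 0, "jaw": 0.9}, {"delta_pos": [0, 3.3, -4.4], "turn": 0, "jaw": 0.9}])

```text
clock: 24.02
tool_pos: [0.5521, -0.2445, 0.1588]
eef_rot: [0.715, 0.699, -0.001, 0.0]
contact_force: [-1.0, -3.7, -1.5]
opening: 0.156
```

>>> send_rows(series=[{"delta_pos": [0, 0.65, -0.3], "turn": 0, "jaw": 0.9}, {"delta_pos": [0, 1.35, -0.5], "turn": 0, "jaw": 0.9}, {"delta_pos": [0, 2.05, -0.6], "turn": 0, "jaw": 0.9}, {"delta_pos": [0, 2.75, -0.6], "turn": 0, "jaw": 0.9}, {"delta_pos": [0, 3.5, -0.55], "turn": 0, "jaw": 0.9}, {"delta_pos": [0, 4.2, -0.4], "turn": 0, "jaw": 0.9}, {"delta_pos": [0, 4.85, -0.15], "turn": 0, "jaw": 0.9}, {"delta_pos": [0, 5.5, 0.1], "turn": 0, "jaw": 0.9}])

```text
clock: 24.68
tool_pos: [0.608, -0.2459, 0.1574]
eef_rot: [0.715, 0.7, -0.0, 0.001]
contact_force: [-2.5, -4.7, 0.3]
opening: 0.157
```

>>> send_rows(series=[{"delta_pos": [0, 0.3, 0.1], "turn": 0, "jaw": 0.9}, {"delta_pos": [0, 0.3, 0.1], "turn": 0, "jaw": 0.6}, {"delta_pos": [0, 0.3, 0.1], "turn": 0, "jaw": 0.6}, {"delta_pos": [0, 0.3, -1], "turn": 0, "jaw": 0.6}, {"delta_pos": [0, 0, -5], "turn": 0, "jaw": 0.6}, {"delta_pos": [0, -3, -9], "turn": 0, "jaw": 0.6}, {"delta_pos": [0, -6, -12], "turn": 0, "jaw": 0.6}, {"delta_pos": [0, -6, -12], "turn": 0, "jaw": 0.6}])

```text
clock: 25.35
tool_pos: [0.5463, -0.2441, 0.2833]
eef_rot: [0.715, 0.699, 0.001, 0.003]
contact_force: [-0.6, -0.5, -0.1]
opening: 0.393
```

```bash
python3 -c "
from h import *
look('l24',90,170,170,160)
bars('top',.025)
"
```

```text
t25.35 pos [ 0.5463 -0.2441  0.2833] jawdir 88.75 open 0.393 F [-0.6 -0.5 -0.1] q [ 0.41  0.57 -0.12  1.57  0.08  0.99  1.82]
```

View pics/l24.png

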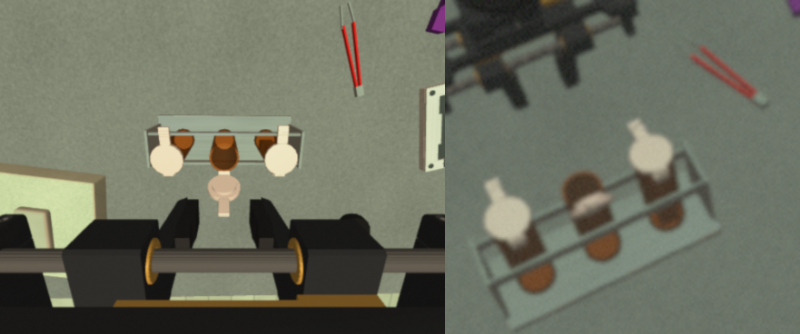

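```bash
sed -i 's/(8,150,150),(25,255,255)/(8,120,110),(28,255,255)/' h.py; python3 -c "
from h import *
bars('top',.025);bars('scene',.025)
"
```

```text
top px [173. 227.] rect mm [510.3 290.8] [118.2  23.2] 12.7 corners [[450.0, 289.0], [455.0, 266.0], [571.0, 292.0], [565.0, 315.0]]
top px [196. 221.] rect mm [525.9 227.8] [119.1  23.3] 13.0 corners [[465.0, 226.0], [470.0, 203.0], [587.0, 230.0], [581.0, 253.0]]
scene px [328. 192.] rect mm [525.1 229.7] [119.3  23.8] 13.3 corners [[464.0, 228.0], [470.0, 204.0], [586.0, 232.0], [580.0, 255.0]]
scene px [344. 178.] rect mm [509.1 292.2] [119.8  24.3] 13.1 corners [[448.0, 290.0], [454.0, 267.0], [570.0, 294.0], [565.0, 318.0]]
```

Cap 1 is open, cap 2 shut, and the two remaining bars haven't moved. Going for the middle bar, gripping 9 mm from its end.

>>> send_rows(series=[{"delta_pos": [46, -8, 0], "turn": -14, "jaw": 0.45}, {"delta_pos": [46, -8, 0], "turn": -14, "jaw": 0.45}, {"delta_pos": [46, -8, 0], "turn": -14, "jaw": 0.45}, {"delta_pos": [46, -8, 0], "turn": -14, "jaw": 0.45}, {"delta_pos": [46, -8, 0], "turn": -14, "jaw": 0.45}, {"delta_pos": [46, -8, 0], "turn": -14, "jaw": 0.45}, {"delta_pos": [46, -8, 0], "turn": -14, "jaw": 0.45}, {"delta_pos": [46, -8, 0], "turn": -14, "jaw": 0.45}])

```text
clock: 26.27
tool_pos: [0.4962, 0.0887, 0.2757]
eef_rot: [0.623, 0.782, -0.001, -0.001]
contact_force: [0.9, 0.7, -0.6]
opening: 0.545
```

```bash
python3 -c "
from h import *
plan([.4763,.2177,.05],102.7)
"
```

```text
t26.27 pos [0.4962 0.0887 0.2757] jawdir 102.86 open 0.545 F [ 0.9  0.7 -0.6] q [-0.13  0.46 -0.21  1.84  0.12  0.86  1.4 ]
delta cm [13.    0.99 22.58] turn 0.2
```

>>> send_rows(series=[{"delta_pos": [4, 0.3, 0], "turn": 0, "jaw": 0.45}, {"delta_pos": [8, 0.6, 2], "turn": 0, "jaw": 0.45}, {"delta_pos": [11, 1, 5], "turn": 0, "jaw": 0.45}, {"delta_pos": [13, 1, 9], "turn": 0, "jaw": 0.45}, {"delta_pos": [13, 1, 13], "turn": 0, "jaw": 0.45}, {"delta_pos": [13, 1, 17], "turn": 0, "jaw": 0.45}, {"delta_pos": [13, 1, 18], "turn": 0, "jaw": 0.45}, {"delta_pos": [13, 1, 18], "turn": 0, "jaw": 0.45}])

```text
clock: 26.93
tool_pos: [0.4744, 0.2146, 0.0921]
eef_rot: [0.623, 0.782, -0.005, -0.002]
contact_force: [-0.3, -0.4, 0.4]
opening: 0.554
```

```bash
python3 -c "
from h import *
plan([.4763,.2177,-.002],102.7)
bars()
"
```

```text
t26.93 pos [0.4744 0.2146 0.0921] jawdir 102.93 open 0.554 F [-0.3 -0.4  0.4] q [-0.43  0.76 -0.13  1.98  0.21  0.43  1.07]
delta cm [0.27 0.35 9.41] turn 0.2
wrist px [403. 332.] rect mm [563.7 353.4] [58.4  8.7] 19.5 corners [[535.0, 348.0], [538.0, 340.0], [593.0, 359.0], [590.0, 367.0]]
wrist px [161. 332.] rect mm [615.2 127.5] [59.8  8.8] 6.2 corners [[585.0, 129.0], [586.0, 120.0], [645.0, 126.0], [644.0, 135.0]]
wrist px [285. 259.] rect mm [516.6 226.6] [104.7  24.3] 13.2 corners [[463.0, 227.0], [468.0, 203.0], [570.0, 227.0], [565.0, 250.0]]
wrist px [361. 231.] rect mm [479.4 284.1] [61.2 25.3] 12.9 corners [[447.0, 290.0], [452.0, 265.0], [512.0, 279.0], [506.0, 303.0]]
```

>>> send_rows(series=[{"delta_pos": [0.2, 0.2, 3], "turn": 0.2, "jaw": 0.45}, {"delta_pos": [0.2, 0.2, 6], "turn": 0.2, "jaw": 0.45}, {"delta_pos": [0.2, 0.2, 8], "turn": 0.2, "jaw": 0.45}, {"delta_pos": [0.2, 0.2, 9], "turn": 0.2, "jaw": 0.45}, {"delta_pos": [0.2, 0.2, 9.3], "turn": 0.2, "jaw": 0.45}, {"delta_pos": [0.2, 0.2, 9.3], "turn": 0.2, "jaw": 0.45}, {"delta_pos": [0.2, 0.2, 9.3], "turn": 0.2, "jaw": 0.45}])

```text
clock: 27.57
tool_pos: [0.4803, 0.2178, 0.0055]
eef_rot: [0.625, 0.78, 0.001, 0.0]
contact_force: [0.1, 0.3, 0.3]
opening: 0.553
```

```bash
python3 -c "
from h import *
plan([.4753,.2174,-.002],102.7)
im=vision.snapshot('wrist');cv2.imwrite('pics/w26.png',im[200:400])
"
```

```text
t27.57 pos [0.4803 0.2178 0.0055] jawdir 102.58 open 0.553 F [0.1 0.3 0.3] q [-0.47  0.92 -0.07  2.    0.24  0.24  1.04]
delta cm [ 0.07 -0.5   0.75] turn -0.1
```

View pics/w26.png

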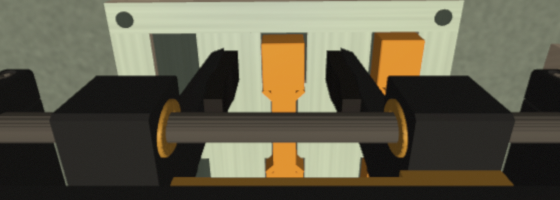

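Bar B is centred between the jaws (column 283). Shift back 5 mm, lower, and close at 4 N.

>>> send_rows(series=[{"delta_pos": [0, -0.5, 0.3], "turn": 0, "jaw": 0.45}, {"delta_pos": [0, -0.5, 0.7], "turn": 0, "jaw": 0.45}, {"delta_pos": [0, -0.5, 0.7], "turn": 0, "jaw": 0.6}, {"delta_pos": [0, -0.5, 0.7], "turn": 0, "jaw": 0.8}, {"delta_pos": [0, -0.5, 0.7], "turn": 0, "jaw": 0.8}, {"delta_pos": [0, -0.5, 0.7], "turn": 0, "jaw": 0.8}, {"delta_pos": [0, -0.5, 0.7], "turn": 0, "jaw": 0.8}], force=4)

```text
clock: 28.2
tool_pos: [0.4746, 0.2162, -0.0026]
eef_rot: [0.625, 0.78, 0.0, 0.0]
contact_force: [0.5, -0.4, 0.1]
opening: 0.273
```

>>> send_rows(series=[{"delta_pos": [0, 0, -0.7], "turn": 0, "jaw": 0.8}, {"delta_pos": [0, 0, -2], "turn": 0, "jaw": 0.8}, {"delta_pos": [0, 0, -4], "turn": 0, "jaw": 0.8}, {"delta_pos": [0, 0, -7], "turn": 0, "jaw": 0.8}, {"delta_pos": [0, 0, -8], "turn": 0, "jaw": 0.8}, {"delta_pos": [0, 0, -8], "turn": 0, "jaw": 0.8}], force=4)

```text
clock: 28.7
tool_pos: [0.4761, 0.2169, 0.0799]
eef_rot: [0.625, 0.78, 0.002, 0.001]
contact_force: [-0.8, 0.0, -0.2]
opening: 0.27
```

>>> send_rows(series=[{"delta_pos": [0, 0, -4.1], "turn": 0, "jaw": 0.8}, {"delta_pos": [0, 0, -8.2], "turn": 0, "jaw": 0.8}, {"delta_pos": [0, 0, -12.3], "turn": 0, "jaw": 0.8}, {"delta_pos": [0, 0, -8.2], "turn": 0, "jaw": 0.8}, {"delta_pos": [0, 0, -12.3], "turn": 0, "jaw": 0.8}, {"delta_pos": [0, 0, -8.2], "turn": 0, "jaw": 0.8}, {"delta_pos": [0, 0, -12.3], "turn": 0, "jaw": 0.8}, {"delta_pos": [0, 0, -12.3], "turn": 0, "jaw": 0.8}], force=3)

```text
clock: 29.37
tool_pos: [0.4733, 0.2158, 0.1945]
eef_rot: [0.625, 0.78, -0.005, -0.003]
contact_force: [1.3, -0.4, 0.8]
opening: 0.269
```

```bash
python3 -c "
from h import *
cv2.imwrite('pics/b27.png',barview())
"
```

```text
t29.37 pos [0.4733 0.2158 0.1945] jawdir 102.59 open 0.269 F [ 1.3 -0.4  0.8] q [-0.39  0.59 -0.19  1.89  0.17  0.69  1.1 ]
tilt 0 [317.1 128.3] [314.1 158.9]
tilt 0.1 [317.1 128.3] [317.3 161.2]
tilt 0.2 [317.1 128.3] [320.5 163.2]
tilt 0.4 [317.1 128.3] [326.8 166.2]
off [257  88]
```

View pics/b27.png

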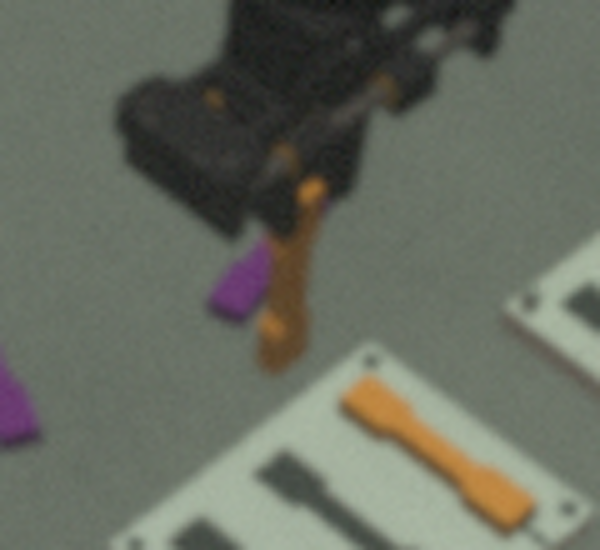

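This one hangs essentially vertical already. I'll grip it a little firmer and carry it smoothly to the middle tube.

>>> send_rows(series=[{"delta_pos": [0, 0, -2], "turn": 0, "jaw": 0.8}, {"delta_pos": [0, 0, -5], "turn": 0, "jaw": 0.8}, {"delta_pos": [-2, 0, -9], "turn": 2, "jaw": 0.8}, {"delta_pos": [-5, -0.3, -12], "turn": 6, "jaw": 0.8}, {"delta_pos": [-8.5, -0.6, -12], "turn": 10, "jaw": 0.8}, {"delta_pos": [-12, -0.8, -12], "turn": 13.8, "jaw": 0.8}, {"delta_pos": [-16, -1, -12], "turn": 13.8, "jaw": 0.8}, {"delta_pos": [-20, -1.3, -12], "turn": 13.8, "jaw": 0.8}], force=6)

```text
clock: 30.08
tool_pos: [0.5054, 0.0166, 0.3228]
eef_rot: [0.714, 0.7, 0.002, 0.002]
contact_force: [1.1, -0.0, -0.9]
opening: 0.268
```

```bash
python3 -c "
from h import *
plan([.545,-.244,.31],88.8)
"
```

```text
t30.08 pos [0.5054 0.0166 0.3228] jawdir 88.85 open 0.268 F [ 1.1 -0.  -0.9] q [-0.04  0.4  -0.13  1.77  0.06  0.97  1.36]
delta cm [-25.98   4.47   1.3 ] turn 0.0
```

>>> send_rows(series=[{"delta_pos": [-4, 0.5, 0], "turn": 0, "jaw": 0.8}, {"delta_pos": [-8, 1.2, 0], "turn": 0, "jaw": 0.8}, {"delta_pos": [-12, 2, 0], "turn": 0, "jaw": 0.8}, {"delta_pos": [-16, 2.8, 0], "turn": 0, "jaw": 0.8}, {"delta_pos": [-20, 3.5, 0], "turn": 0, "jaw": 0.8}, {"delta_pos": [-23, 4, 0], "turn": 0, "jaw": 0.8}, {"delta_pos": [-24.5, 4.4, 0], "turn": 0, "jaw": 0.8}, {"delta_pos": [-25, 4.4, 0], "turn": 0, "jaw": 0.8}], force=6)

```text
clock: 30.75
tool_pos: [0.5436, -0.2371, 0.3221]
eef_rot: [0.716, 0.698, -0.0, 0.003]
contact_force: [0.5, 0.3, 0.3]
opening: 0.269
```

>>> send_rows(series=[{"delta_pos": [0, 0, 0], "turn": 0, "jaw": 0.8}, {"delta_pos": [0, 0, 0], "turn": 0, "jaw": 0.8}])

```text
clock: 30.92
tool_pos: [0.544, -0.2311, 0.3213]
eef_rot: [0.714, 0.7, 0.001, 0.0]
contact_force: [-0.1, 0.6, -0.6]
opening: 0.273
```

```bash
python3 -c "
from h import *
plan([.555,-.244,.24],88.8)
im=vision.snapshot('wrist');cv2.imwrite('pics/w28c.png',cv2.resize(im[130:290,200:360],None,fx=3.6,fy=3.6,interpolation=cv2.INTER_CUBIC))
cv2.imwrite('pics/b28.png',barview())
"
```

```text
t30.92 pos [ 0.544  -0.2311  0.3213] jawdir 88.88 open 0.273 F [-0.1  0.6 -0.6] q [ 0.38  0.53 -0.1   1.53  0.05  1.08  1.82]
delta cm [-1.27  1.11  8.13] turn 0.1
t30.97 pos [ 0.5442 -0.2304  0.3212] jawdir 88.95 open 0.270 F [-0.4 -0.1 -1.1] q [ 0.38  0.53 -0.1   1.53  0.06  1.08  1.82]
tilt 0 [138.6 195.6] [150.1 228.2]
tilt 0.1 [138.6 195.6] [152.1 232. ]
tilt 0.2 [138.6 195.6] [154.  235.6]
tilt 0.4 [138.6 195.6] [157.5 241.7]
off [ 78 155]
```

View pics/w28c.png

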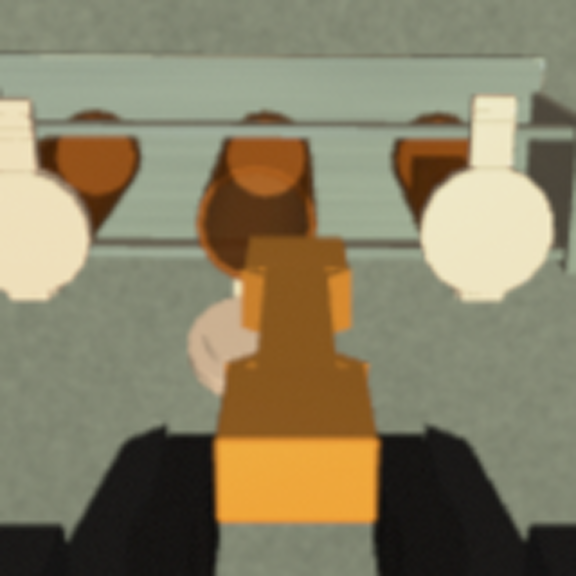

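View pics/b28.png

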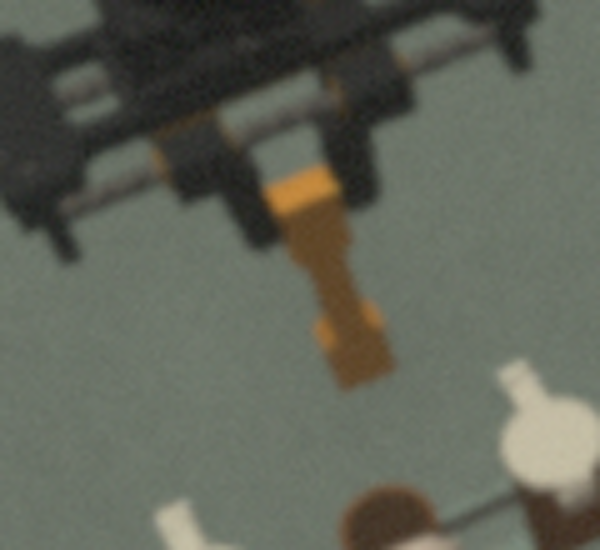

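Tilt is about 0. Now align over mouth 1 and lower to just above the rim.

>>> send_rows(series=[{"delta_pos": [-0.5, 0.4, 1], "turn": 0, "jaw": 0.8}, {"delta_pos": [-1, 0.8, 3], "turn": 0, "jaw": 0.8}, {"delta_pos": [-1.3, 1.1, 5], "turn": 0, "jaw": 0.8}, {"delta_pos": [-1.3, 1.3, 7], "turn": 0, "jaw": 0.8}, {"delta_pos": [-1.3, 1.3, 8], "turn": 0, "jaw": 0.8}, {"delta_pos": [-1.3, 1.3, 8], "turn": 0, "jaw": 0.8}, {"delta_pos": [-1.3, 1.3, 8], "turn": 0, "jaw": 0.8}], force=6)

```text
clock: 31.6
tool_pos: [0.5568, -0.2454, 0.24]
eef_rot: [0.714, 0.7, -0.0, -0.0]
contact_force: [-0.7, -0.1, 0.3]
opening: 0.27
```

```bash
python3 -c "
from h import *
two('t29',160,90)
"
```

```text
t31.60 pos [ 0.5568 -0.2454  0.24  ] jawdir 88.85 open 0.270 F [-0.7 -0.1  0.3] q [ 0.39  0.64 -0.09  1.59  0.07  0.92  1.83]
```

View pics/t29.png

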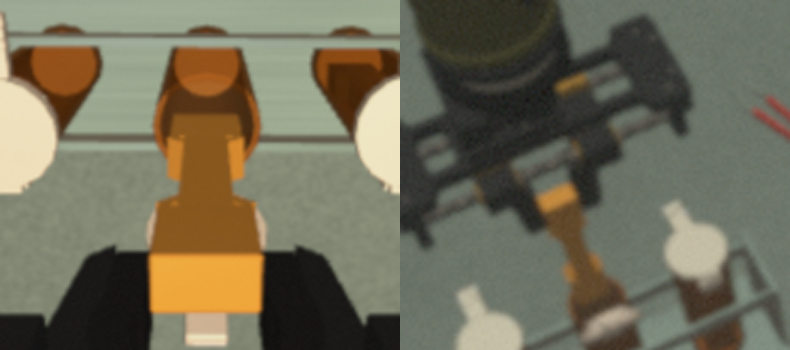

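The foot is inside the mouth ellipse (left panel, (207,128)). Lowering straight down.

>>> send_rows(series=[{"delta_pos": [0, -0.2, 1.5], "turn": 0, "jaw": 0.8}, {"delta_pos": [0, -0.2, 3], "turn": 0, "jaw": 0.8}, {"delta_pos": [0, -0.2, 4.5], "turn": 0, "jaw": 0.8}, {"delta_pos": [0, -0.2, 6], "turn": 0, "jaw": 0.8}, {"delta_pos": [0, 0, 7.5], "turn": 0, "jaw": 0.8}, {"delta_pos": [0, 0, 9], "turn": 0, "jaw": 0.8}, {"delta_pos": [0, 0, 10.5], "turn": 0, "jaw": 0.8}, {"delta_pos": [0, 0, 11.3], "turn": 0, "jaw": 0.8}], force=4)

```text
clock: 32.37
tool_pos: [0.5571, -0.246, 0.127]
eef_rot: [0.714, 0.7, 0.0, 0.0]
contact_force: [-1.0, 0.2, 0.6]
opening: 0.27
```

```bash
python3 -c "
from h import *
two('t30',160,90)
"
```

```text
t32.37 pos [ 0.5571 -0.246   0.127 ] jawdir 88.81 open 0.270 F [-1.   0.2  0.6] q [ 0.39  0.78 -0.08  1.7   0.09  0.66  1.8 ]
```

View pics/t30.png

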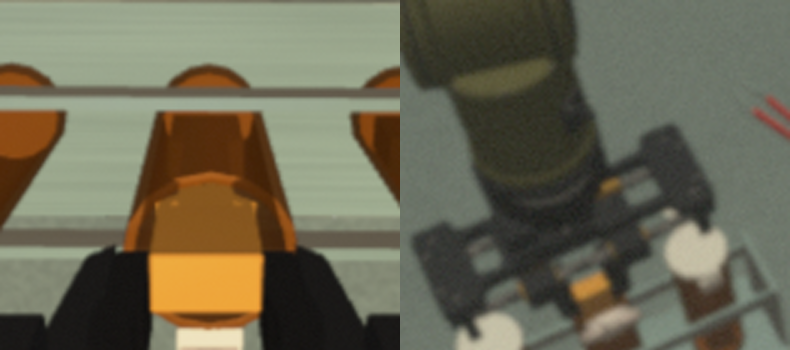

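Bar B is in tube 1. Release, rise, go behind the cap, sweep and press it shut.

>>> send_rows(series=[{"delta_pos": [0, 0, 0.2], "turn": 0, "jaw": 0.8}, {"delta_pos": [0, 0, 0.2], "turn": 0, "jaw": 0.55}, {"delta_pos": [0, 0, 0.2], "turn": 0, "jaw": 0.55}, {"delta_pos": [0, 0, 0.2], "turn": 0, "jaw": 0.55}, {"delta_pos": [0, 0, -3], "turn": 0, "jaw": 0.55}, {"delta_pos": [0, -2, -7], "turn": 0, "jaw": 0.55}, {"delta_pos": [0, -5, -10], "turn": 0, "jaw": 0.8}, {"delta_pos": [0, -5, -10.5], "turn": 0, "jaw": 1}], force=10)

```text
clock: 33.13
tool_pos: [0.5045, -0.2468, 0.2371]
eef_rot: [0.715, 0.699, -0.0, 0.002]
contact_force: [-0.8, 0.1, 0.3]
opening: 0.322
```

```bash
python3 -c "
from h import *
plan([.645,-.2455,.148],88.8)
im=vision.snapshot('wrist');cv2.imwrite('pics/w31.png',im[150:330])
"
```

```text
t33.13 pos [ 0.5045 -0.2468  0.2371] jawdir 88.64 open 0.322 F [-0.8  0.1  0.3] q [ 0.43  0.57 -0.1   1.74  0.08  0.82  1.84]
delta cm [ 0.5  14.02  8.95] turn -0.2
```

View pics/w31.png

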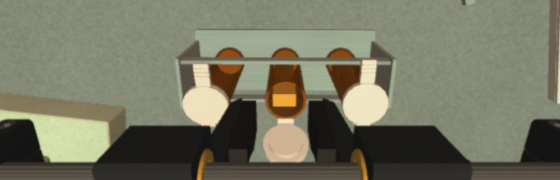

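>>> send_rows(series=[{"delta_pos": [0, 4, -1], "turn": 0, "jaw": 1}, {"delta_pos": [0.1, 8, -1], "turn": 0, "jaw": 1}, {"delta_pos": [0.1, 12, -1], "turn": 0, "jaw": 1}, {"delta_pos": [0.1, 14, 1], "turn": 0, "jaw": 1}, {"delta_pos": [0.1, 14, 5], "turn": 0, "jaw": 1}, {"delta_pos": [0.1, 14, 8.7], "turn": 0, "jaw": 1}, {"delta_pos": [0.1, 14, 8.7], "turn": 0, "jaw": 1}, {"delta_pos": [0.1, 14, 8.7], "turn": 0, "jaw": 1}], force=10)

```text
clock: 33.85
tool_pos: [0.6455, -0.246, 0.1427]
eef_rot: [0.714, 0.7, -0.001, -0.003]
contact_force: [0.2, -0.2, 0.4]
opening: 0.007
```

>>> send_rows(series=[{"delta_pos": [0, -2, 0], "turn": 0, "jaw": 1}, {"delta_pos": [0, -3.5, 0], "turn": 0, "jaw": 1}, {"delta_pos": [0, -5, 0], "turn": 0, "jaw": 1}, {"delta_pos": [0, -6.5, 0], "turn": 0, "jaw": 1}, {"delta_pos": [0, -8, 0], "turn": 0, "jaw": 1}, {"delta_pos": [0, -9.5, 0], "turn": 0, "jaw": 1}, {"delta_pos": [0, -10.5, 0], "turn": 0, "jaw": 1}, {"delta_pos": [0, -10.5, 0], "turn": 0, "jaw": 1}])

```text
clock: 34.52
tool_pos: [0.5418, -0.2458, 0.1484]
eef_rot: [0.715, 0.699, 0.001, 0.002]
contact_force: [-1.0, 0.1, -0.6]
opening: 0.007
```

```bash
python3 -c "
from h import *
two('t32',160,90)
"
```

```text
t34.52 pos [ 0.5418 -0.2458  0.1484] jawdir 88.71 open 0.007 F [-1.   0.1 -0.6] q [ 0.4   0.73 -0.09  1.73  0.1   0.68  1.81]
```

View pics/t32.png

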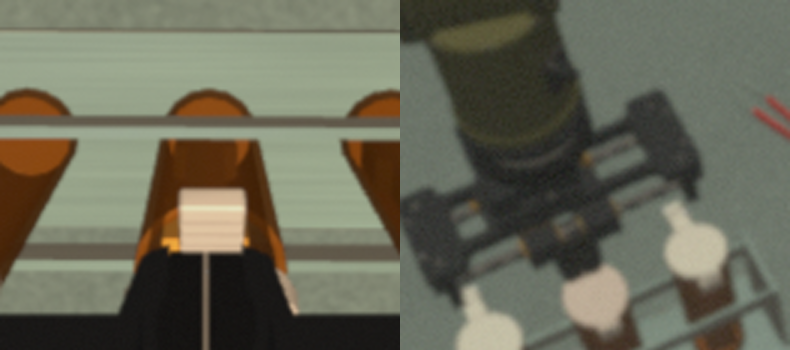

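>>> send_rows(series=[{"delta_pos": [0, 0, 0.7], "turn": 0, "jaw": 1}, {"delta_pos": [0, 0.2, 1.4], "turn": 0, "jaw": 1}, {"delta_pos": [0, 0.4, 2], "turn": 0, "jaw": 1}, {"delta_pos": [0, 0.4, 2.4], "turn": 0, "jaw": 1}, {"delta_pos": [0, 0.4, 2.6], "turn": 0, "jaw": 1}, {"delta_pos": [0, 0.4, 2.6], "turn": 0, "jaw": 1}])

```text
clock: 35.12
tool_pos: [0.5466, -0.2449, 0.1228]
eef_rot: [0.715, 0.7, 0.0, 0.001]
contact_force: [-8.0, 3.6, 31.9]
opening: 0.008
```

>>> send_rows(series=[{"delta_pos": [0, 0, -2], "turn": 0, "jaw": 1}, {"delta_pos": [0, -1, -5], "turn": 0, "jaw": 0.8}, {"delta_pos": [-3, -2.7, -7], "turn": 0, "jaw": 0.6}, {"delta_pos": [-7, -2.7, -7], "turn": 0, "jaw": 0.6}, {"delta_pos": [-7.7, -2.7, -7], "turn": 0, "jaw": 0.6}, {"delta_pos": [-7.7, -2.7, -7], "turn": 0, "jaw": 0.6}, {"delta_pos": [-7.7, -2.7, -7], "turn": 0, "jaw": 0.6}], force=6)

```text
clock: 35.7
tool_pos: [0.5173, -0.3206, 0.1881]
eef_rot: [0.715, 0.699, 0.0, -0.001]
contact_force: [1.0, 0.3, -0.1]
opening: 0.4
```

```bash
python3 -c "
from h import *
plan([.5168,-.3215,.114],88.8)
im=vision.snapshot('wrist');cv2.imwrite('pics/w33.png',cv2.resize(im[180:320,150:450],None,fx=2.6,fy=2.6,interpolation=cv2.INTER_CUBIC))
for t in(0,.1,.2): 
  c,s=np.cos(t),np.sin(t); print(t,[proj('wrist',[hx-.069*c+.007*s,y+.0014,.138+.069*s+.007*c]).round(1).tolist()+proj('wrist',[hx-.0235*c+.007*s,y,.138+.0235*s+.007*c]).round(1).tolist() for hx,y in((.5786,-.244),(.577,-.322))])
"
```

```text
t35.70 pos [ 0.5173 -0.3206  0.1881] jawdir 88.77 open 0.400 F [ 1.   0.3 -0.1] q [ 0.54  0.7  -0.11  1.65  0.1   0.8   1.94]
delta cm [-0.11 -0.04  7.41] turn -0.0
0 [[382.4, 210.9, 376.0, 264.6], [279.8, 211.0, 279.4, 264.7]]
0.1 [[385.3, 215.1, 376.8, 266.9], [279.8, 215.2, 279.4, 267.0]]
0.2 [[388.3, 220.4, 377.5, 269.4], [279.8, 220.5, 279.4, 269.5]]
```

View pics/w33.png

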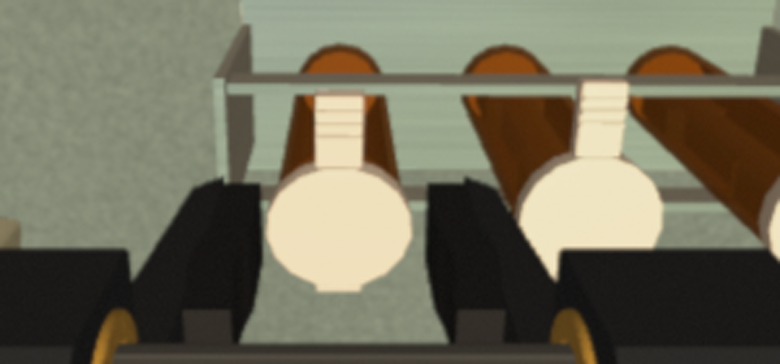

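Cap 1 is shut (tip at pixel row 211.5). Cap 0 is ajar by about 0.1. Opening cap 0 next.

>>> send_rows(series=[{"delta_pos": [-0.15, 0, 2], "turn": 0, "jaw": 0.6}, {"delta_pos": [-0.15, 0, 5], "turn": 0, "jaw": 0.6}, {"delta_pos": [-0.15, 0, 7], "turn": 0, "jaw": 0.6}, {"delta_pos": [-0.15, 0, 7.4], "turn": 0, "jaw": 0.7}, {"delta_pos": [-0.15, 0, 7.4], "turn": 0, "jaw": 0.9}, {"delta_pos": [-0.15, 0, 7.4], "turn": 0, "jaw": 0.9}, {"delta_pos": [-0.15, 0, 7.4], "turn": 0, "jaw": 0.9}, {"delta_pos": [-0.15, 0, 7.4], "turn": 0, "jaw": 0.9}], force=6)

```text
clock: 36.42
tool_pos: [0.5185, -0.3221, 0.1165]
eef_rot: [0.714, 0.7, 0.001, 0.001]
contact_force: [1.9, 1.1, 0.3]
opening: 0.161
```

>>> send_rows(series=[{"delta_pos": [0, 0.2, -0.7], "turn": 0, "jaw": 0.9}, {"delta_pos": [0, 0.4, -1.4], "turn": 0, "jaw": 0.9}, {"delta_pos": [0, 0.7, -2.0], "turn": 0, "jaw": 0.9}, {"delta_pos": [0, 1.1, -2.6], "turn": 0, "jaw": 0.9}, {"delta_pos": [0, 1.6, -3.2], "turn": 0, "jaw": 0.9}, {"delta_pos": [0, 2.1, -3.65], "turn": 0, "jaw": 0.9}, {"delta_pos": [0, 2.7, -4.05], "turn": 0, "jaw": 0.9}, {"delta_pos": [0, 3.3, -4.4], "turn": 0, "jaw": 0.9}])

```text
clock: 37.08
tool_pos: [0.5503, -0.323, 0.1597]
eef_rot: [0.714, 0.7, -0.0, -0.001]
contact_force: [-0.8, 4.5, -0.4]
opening: 0.16
```

>>> send_rows(series=[{"delta_pos": [0, 0.65, -0.3], "turn": 0, "jaw": 0.9}, {"delta_pos": [0, 1.35, -0.5], "turn": 0, "jaw": 0.9}, {"delta_pos": [0, 2.05, -0.6], "turn": 0, "jaw": 0.9}, {"delta_pos": [0, 2.75, -0.6], "turn": 0, "jaw": 0.9}, {"delta_pos": [0, 3.5, -0.55], "turn": 0, "jaw": 0.9}, {"delta_pos": [0, 4.2, -0.4], "turn": 0, "jaw": 0.9}, {"delta_pos": [0, 4.85, -0.15], "turn": 0, "jaw": 0.9}, {"delta_pos": [0, 5.5, 0.1], "turn": 0, "jaw": 0.9}])

```text
clock: 37.75
tool_pos: [0.6061, -0.3244, 0.158]
eef_rot: [0.714, 0.7, 0.0, 0.0]
contact_force: [-1.8, 3.9, 0.8]
opening: 0.156
```

>>> send_rows(series=[{"delta_pos": [0, 0.3, 0.1], "turn": 0, "jaw": 0.9}, {"delta_pos": [0, 0.3, 0.1], "turn": 0, "jaw": 0.6}, {"delta_pos": [0, 0.3, 0.1], "turn": 0, "jaw": 0.6}, {"delta_pos": [0, 0.3, -1], "turn": 0, "jaw": 0.6}, {"delta_pos": [0, 0, -5], "turn": 0, "jaw": 0.6}, {"delta_pos": [0, -3, -9], "turn": 0, "jaw": 0.6}, {"delta_pos": [0, -6, -12], "turn": 0, "jaw": 0.6}, {"delta_pos": [0, -6, -12], "turn": 0, "jaw": 0.6}])

```text
clock: 38.42
tool_pos: [0.5435, -0.3272, 0.2851]
eef_rot: [0.716, 0.698, -0.0, 0.005]
contact_force: [-0.1, -0.9, 1.1]
opening: 0.402
```

```bash
python3 -c "
from h import *
look('l34',70,170,170,160)
bars('top',.025);bars('scene',.025)
plan([.462,.280,.28],102.7)
"
```

```text
t38.42 pos [ 0.5435 -0.3272  0.2851] jawdir 88.54 open 0.402 F [-0.1 -0.9  1.1] q [ 0.52  0.63 -0.11  1.46  0.08  1.05  1.95]
top px [173. 227.] rect mm [510.2 291.1] [118.2  23.4] 12.9 corners [[450.0, 289.0], [455.0, 266.0], [570.0, 293.0], [565.0, 316.0]]
scene px [344. 178.] rect mm [509.  292.5] [119.9  24.5] 12.8 corners [[448.0, 291.0], [453.0, 267.0], [570.0, 294.0], [565.0, 318.0]]
t38.62 pos [ 0.5456 -0.3233  0.2779] jawdir 88.80 open 0.402 F [ 0.3 -0.4 -0.5] q [ 0.52  0.64 -0.11  1.46  0.07  1.05  1.95]
delta cm [60.14 -9.62 -0.2 ] turn -13.9
```

View pics/l34.png

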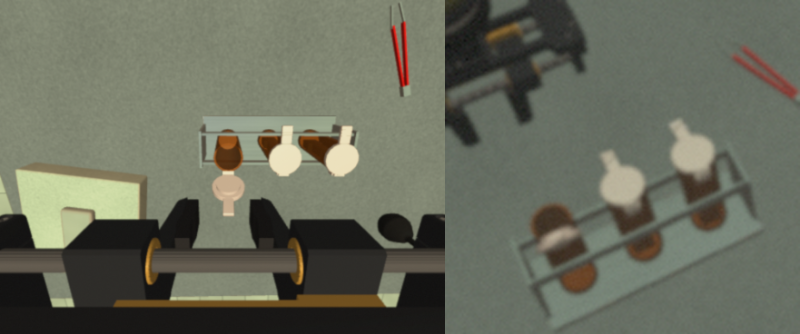

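Cap 0 is open and caps 1 and 2 look shut. The last bar is unmoved, so I'll fetch it.

>>> send_rows(series=[{"delta_pos": [60, -9.6, 0], "turn": -14, "jaw": 0.45}, {"delta_pos": [60, -9.6, 0], "turn": -14, "jaw": 0.45}, {"delta_pos": [60, -9.6, 0], "turn": -14, "jaw": 0.45}, {"delta_pos": [60, -9.6, 0], "turn": -14, "jaw": 0.45}, {"delta_pos": [60, -9.6, 0], "turn": -14, "jaw": 0.45}, {"delta_pos": [60, -9.6, 0], "turn": -14, "jaw": 0.45}, {"delta_pos": [60, -9.6, 0], "turn": -14, "jaw": 0.45}, {"delta_pos": [60, -9.6, 0], "turn": -14, "jaw": 0.45}])

```text
clock: 39.28
tool_pos: [0.499, 0.0096, 0.2766]
eef_rot: [0.623, 0.782, -0.001, -0.001]
contact_force: [0.4, 0.2, -0.2]
opening: 0.546
```

```bash
python3 -c "
from h import *
plan([.4615,.280,.09],102.7)
"
```

```text
t39.28 pos [0.499  0.0096 0.2766] jawdir 102.87 open 0.546 F [ 0.4  0.2 -0.2] q [ 0.02  0.45 -0.2   1.86  0.11  0.85  1.56]
delta cm [27.17  2.41 18.69] turn 0.2
```

>>> send_rows(series=[{"delta_pos": [4, 0.3, 0], "turn": 0, "jaw": 0.45}, {"delta_pos": [8, 0.7, 0], "turn": 0, "jaw": 0.45}, {"delta_pos": [12, 1, 1], "turn": 0, "jaw": 0.45}, {"delta_pos": [16, 1.4, 4], "turn": 0, "jaw": 0.45}, {"delta_pos": [19, 1.7, 7], "turn": 0, "jaw": 0.45}, {"delta_pos": [22, 2, 10], "turn": 0, "jaw": 0.45}, {"delta_pos": [25, 2.3, 13], "turn": 0, "jaw": 0.45}, {"delta_pos": [27.1, 2.4, 16], "turn": 0, "jaw": 0.45}])

```text
clock: 39.95
tool_pos: [0.4627, 0.2765, 0.1202]
eef_rot: [0.623, 0.782, 0.0, -0.001]
contact_force: [1.2, -0.5, 0.2]
opening: 0.552
```

>>> send_rows(series=[{"delta_pos": [0, 0, 2], "turn": 0, "jaw": 0.45}, {"delta_pos": [0, 0, 2.5], "turn": 0, "jaw": 0.45}, {"delta_pos": [0, 0, 2.5], "turn": 0, "jaw": 0.45}])

```text
clock: 40.2
tool_pos: [0.4618, 0.2723, 0.0952]
eef_rot: [0.623, 0.782, -0.003, -0.001]
contact_force: [0.1, 0.1, 0.6]
opening: 0.552
```

```bash
python3 -c "
from h import *
plan([.4615,.280,-.002],102.7)
bars()
"
```

```text
t40.20 pos [0.4618 0.2723 0.0952] jawdir 102.86 open 0.552 F [0.1 0.1 0.6] q [-0.55  0.76 -0.12  1.93  0.19  0.46  0.99]
delta cm [0.78 0.2  9.71] turn 0.2
wrist px [403. 332.] rect mm [554.2 413.5] [59.5  8.8] 19.6 corners [[525.0, 408.0], [528.0, 399.0], [584.0, 419.0], [581.0, 428.0]]
wrist px [161. 332.] rect mm [606.3 184. ] [61.   8.9] 6.1 corners [[576.0, 185.0], [576.0, 176.0], [637.0, 183.0], [636.0, 192.0]]
wrist px [291. 256.] rect mm [503.1 290. ] [109.8  24.3] 12.9 corners [[447.0, 290.0], [452.0, 266.0], [559.0, 290.0], [554.0, 314.0]]
```

>>> send_rows(series=[{"delta_pos": [0.5, -0.1, 3], "turn": 0.1, "jaw": 0.45}, {"delta_pos": [0.5, -0.1, 6], "turn": 0.1, "jaw": 0.45}, {"delta_pos": [0.5, -0.1, 8], "turn": 0.1, "jaw": 0.45}, {"delta_pos": [0.5, -0.1, 8.8], "turn": 0.1, "jaw": 0.45}, {"delta_pos": [0.5, -0.1, 8.8], "turn": 0.1, "jaw": 0.45}, {"delta_pos": [0.5, -0.1, 8.8], "turn": 0.1, "jaw": 0.45}])

```text
clock: 40.75
tool_pos: [0.4624, 0.2774, 0.0111]
eef_rot: [0.625, 0.781, 0.001, 0.0]
contact_force: [-0.3, 0.4, 0.8]
opening: 0.547
```

```bash
python3 -c "
from h import *
plan([.4587,.280,-.002],102.7)
im=vision.snapshot('wrist');cv2.imwrite('pics/w36.png',im[200:400])
"
```

```text
t40.75 pos [0.4624 0.2774 0.0111] jawdir 102.63 open 0.547 F [-0.3  0.4  0.8] q [-0.58  0.91 -0.07  1.96  0.21  0.28  0.96]
delta cm [ 0.33 -0.31  1.31] turn -0.1
```

View pics/w36.png

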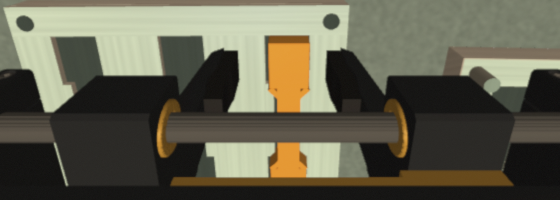

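>>> send_rows(series=[{"delta_pos": [0.33, -0.3, 0.5], "turn": 0, "jaw": 0.45}, {"delta_pos": [0.33, -0.3, 1.1], "turn": 0, "jaw": 0.45}, {"delta_pos": [0.33, -0.3, 1.3], "turn": 0, "jaw": 0.5}, {"delta_pos": [0.33, -0.3, 1.3], "turn": 0, "jaw": 0.7}, {"delta_pos": [0.33, -0.3, 1.3], "turn": 0, "jaw": 0.8}, {"delta_pos": [0.33, -0.3, 1.3], "turn": 0, "jaw": 0.8}, {"delta_pos": [0.33, -0.3, 1.3], "turn": 0, "jaw": 0.8}, {"delta_pos": [0.33, -0.3, 1.3], "turn": 0, "jaw": 0.8}], force=4)

```text
clock: 41.47
tool_pos: [0.4578, 0.2802, -0.0029]
eef_rot: [0.625, 0.781, 0.0, 0.0]
contact_force: [0.6, -0.5, 0.6]
opening: 0.269
```

>>> send_rows(series=[{"delta_pos": [0, 0, -0.7], "turn": 0, "jaw": 0.8}, {"delta_pos": [0, 0, -2], "turn": 0, "jaw": 0.8}, {"delta_pos": [0, 0, -4], "turn": 0, "jaw": 0.8}, {"delta_pos": [0, 0, -7], "turn": 0, "jaw": 0.8}, {"delta_pos": [0, 0, -8], "turn": 0, "jaw": 0.8}, {"delta_pos": [0, 0, -8], "turn": 0, "jaw": 0.8}], force=4)

```text
clock: 41.97
tool_pos: [0.4592, 0.2811, 0.0796]
eef_rot: [0.625, 0.781, 0.003, 0.001]
contact_force: [-0.4, -0.8, -0.1]
opening: 0.269
```

>>> send_rows(series=[{"delta_pos": [0, 0, -4.1], "turn": 0, "jaw": 0.8}, {"delta_pos": [0, 0, -8.2], "turn": 0, "jaw": 0.8}, {"delta_pos": [0, 0, -12.3], "turn": 0, "jaw": 0.8}, {"delta_pos": [0, 0, -8.2], "turn": 0, "jaw": 0.8}, {"delta_pos": [0, 0, -12.3], "turn": 0, "jaw": 0.8}, {"delta_pos": [0, 0, -8.2], "turn": 0, "jaw": 0.8}, {"delta_pos": [0, 0, -12.3], "turn": 0, "jaw": 0.8}, {"delta_pos": [0, 0, -12.3], "turn": 0, "jaw": 0.8}], force=3)

```text
clock: 42.63
tool_pos: [0.4566, 0.2797, 0.1943]
eef_rot: [0.625, 0.781, -0.005, -0.002]
contact_force: [1.4, -0.1, 0.9]
opening: 0.271
```

```bash
python3 -c "
from h import *
cv2.imwrite('pics/b37.png',barview())
"
```

```text
t42.63 pos [0.4566 0.2797 0.1943] jawdir 102.69 open 0.271 F [ 1.4 -0.1  0.9] q [-0.53  0.61 -0.17  1.85  0.15  0.71  1.01]
tilt 0 [335.7 114. ] [331.5 144.9]
tilt 0.1 [335.7 114. ] [334.7 147.1]
tilt 0.2 [335.7 114. ] [337.9 148.9]
tilt 0.4 [335.7 114. ] [344.3 151.8]
off [275  73]
```

View pics/b37.png

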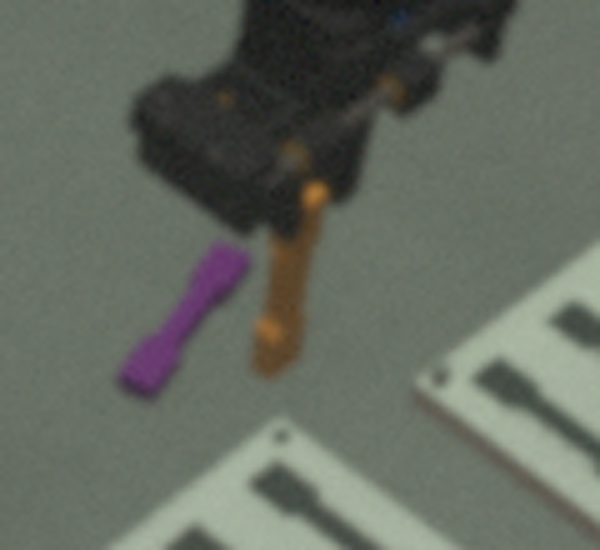

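It hangs vertical again. Carrying it to tube 0.

>>> send_rows(series=[{"delta_pos": [0, 0, -2], "turn": 0, "jaw": 0.8}, {"delta_pos": [0, 0, -5], "turn": 0, "jaw": 0.8}, {"delta_pos": [-2, 0, -9], "turn": 2, "jaw": 0.8}, {"delta_pos": [-5, -0.3, -12], "turn": 6, "jaw": 0.8}, {"delta_pos": [-8.5, -0.6, -12], "turn": 10, "jaw": 0.8}, {"delta_pos": [-12, -0.8, -12], "turn": 13.8, "jaw": 0.8}, {"delta_pos": [-16, -1, -12], "turn": 13.8, "jaw": 0.8}, {"delta_pos": [-20, -1.3, -12], "turn": 13.8, "jaw": 0.8}], force=6)

```text
clock: 43.35
tool_pos: [0.489, 0.0807, 0.3223]
eef_rot: [0.714, 0.701, 0.002, 0.002]
contact_force: [1.4, -0.0, -0.9]
opening: 0.272
```

```bash
python3 -c "
from h import *
plan([.545,-.315,.32],88.8)
"
```

```text
t43.35 pos [0.489  0.0807 0.3223] jawdir 88.95 open 0.272 F [ 1.4 -0.  -0.9] q [-0.18  0.38 -0.11  1.8   0.05  0.95  1.24]
delta cm [-39.46   6.32   0.23] turn 0.1
```

>>> send_rows(series=[{"delta_pos": [-4, 0.5, 0], "turn": 0, "jaw": 0.8}, {"delta_pos": [-8, 1.2, 0], "turn": 0, "jaw": 0.8}, {"delta_pos": [-12, 2, 0], "turn": 0, "jaw": 0.8}, {"delta_pos": [-16, 2.8, 0], "turn": 0, "jaw": 0.8}, {"delta_pos": [-20, 3.5, 0], "turn": 0, "jaw": 0.8}, {"delta_pos": [-24, 4.2, 0], "turn": 0, "jaw": 0.8}, {"delta_pos": [-28, 4.8, 0], "turn": 0, "jaw": 0.8}, {"delta_pos": [-32, 5.4, 0], "turn": 0, "jaw": 0.8}], force=6)

```text
clock: 44.02
tool_pos: [0.5365, -0.2408, 0.3223]
eef_rot: [0.714, 0.7, 0.001, 0.002]
contact_force: [0.1, 1.4, -0.2]
opening: 0.269
```

>>> send_rows(series=[{"delta_pos": [-3, 0.5, 0], "turn": 0, "jaw": 0.8}, {"delta_pos": [-5.5, 0.8, 0], "turn": 0, "jaw": 0.8}, {"delta_pos": [-7, 1, 0], "turn": 0, "jaw": 0.8}, {"delta_pos": [-7, 1, 0], "turn": 0, "jaw": 0.8}, {"delta_pos": [-7, 1, 0], "turn": 0, "jaw": 0.8}, {"delta_pos": [-7, 1, 0], "turn": 0, "jaw": 0.8}])

```text
clock: 44.52
tool_pos: [0.5456, -0.3071, 0.3211]
eef_rot: [0.713, 0.701, 0.001, 0.0]
contact_force: [-0.1, 0.3, -0.4]
opening: 0.273
```

```bash
python3 -c "
from h import *
plan([.5555,-.3225,.24],88.8)
im=vision.snapshot('wrist');cv2.imwrite('pics/w38c.png',cv2.resize(im[130:290,200:360],None,fx=3.6,fy=3.6,interpolation=cv2.INTER_CUBIC))
"
```

```text
t44.52 pos [ 0.5456 -0.3071  0.3211] jawdir 89.00 open 0.273 F [-0.1  0.3 -0.4] q [ 0.47  0.59 -0.05  1.42  0.03  1.13  1.96]
delta cm [-1.53  1.    8.11] turn 0.2
```

View pics/w38c.png

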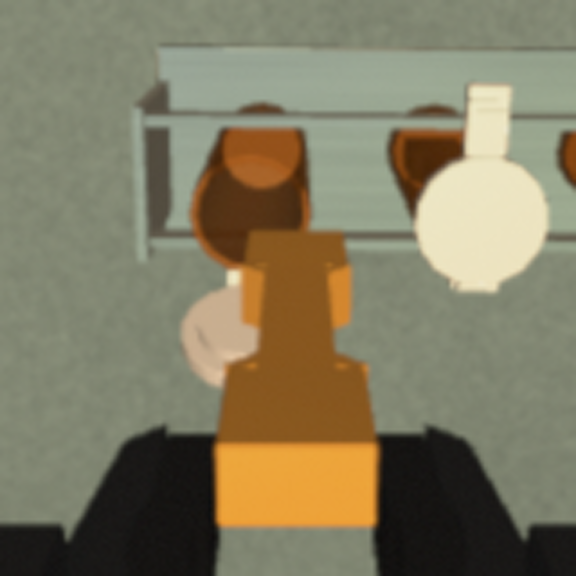

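>>> send_rows(series=[{"delta_pos": [-0.5, 0.4, 1], "turn": 0.2, "jaw": 0.8}, {"delta_pos": [-1, 0.7, 3], "turn": 0.2, "jaw": 0.8}, {"delta_pos": [-1.5, 0.9, 5], "turn": 0.2, "jaw": 0.8}, {"delta_pos": [-1.5, 0.9, 7], "turn": 0.2, "jaw": 0.8}, {"delta_pos": [-1.5, 0.9, 8], "turn": 0.2, "jaw": 0.8}, {"delta_pos": [-1.5, 0.9, 8], "turn": 0.2, "jaw": 0.8}, {"delta_pos": [-1.5, 0.9, 8], "turn": 0.2, "jaw": 0.8}], force=6)

```text
clock: 45.15
tool_pos: [0.5544, -0.3234, 0.2398]
eef_rot: [0.715, 0.699, 0.0, -0.0]
contact_force: [0.5, 1.2, 0.9]
opening: 0.272
```

```bash
python3 -c "
from h import *
two('t39',180,60)
"
```

```text
t45.15 pos [ 0.5544 -0.3234  0.2398] jawdir 88.75 open 0.272 F [0.5 1.2 0.9] q [ 0.48  0.68 -0.05  1.49  0.04  0.97  1.97]
```

View pics/t39.png

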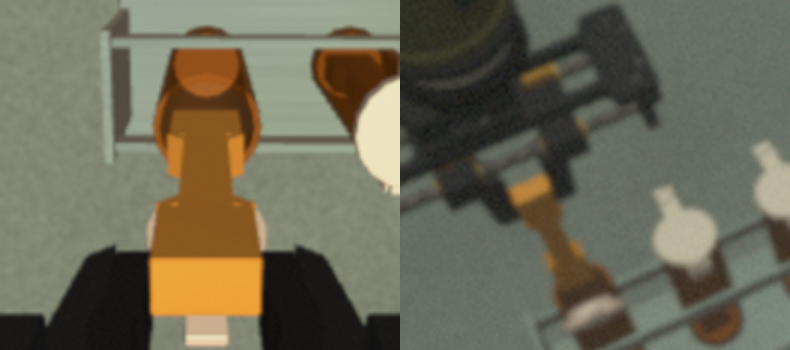

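Same alignment as with tube 1. Lowering.

>>> send_rows(series=[{"delta_pos": [0, -0.1, 1.5], "turn": 0, "jaw": 0.8}, {"delta_pos": [0, -0.1, 3], "turn": 0, "jaw": 0.8}, {"delta_pos": [0, -0.1, 4.5], "turn": 0, "jaw": 0.8}, {"delta_pos": [0, 0, 6], "turn": 0, "jaw": 0.8}, {"delta_pos": [0, 0, 7.5], "turn": 0, "jaw": 0.8}, {"delta_pos": [0, 0, 9], "turn": 0, "jaw": 0.8}, {"delta_pos": [0, 0, 10.5], "turn": 0, "jaw": 0.8}, {"delta_pos": [0, 0, 11.3], "turn": 0, "jaw": 0.8}], force=4)

```text
clock: 45.92
tool_pos: [0.5544, -0.324, 0.1266]
eef_rot: [0.715, 0.699, 0.0, 0.0]
contact_force: [-0.1, 0.1, -0.2]
opening: 0.27
```

```bash
python3 -c "
from h import *
two('t40',180,60)
"
```

```text
t45.92 pos [ 0.5544 -0.324   0.1266] jawdir 88.71 open 0.270 F [-0.1  0.1 -0.2] q [ 0.48  0.82 -0.05  1.59  0.05  0.73  1.96]
```

View pics/t40.png

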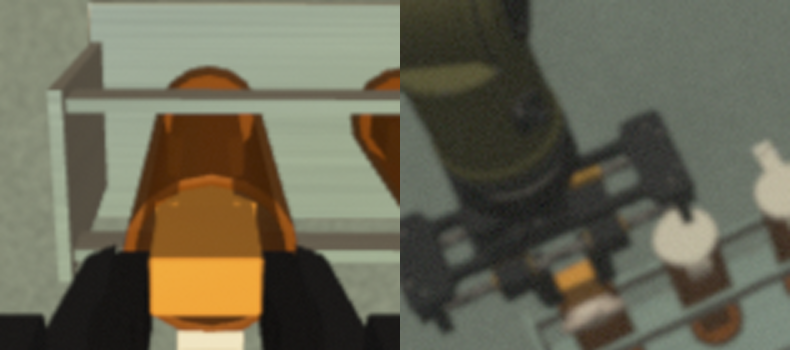

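Bar A is in tube 0. Release, sweep, press.

>>> send_rows(series=[{"delta_pos": [0, 0, 0.2], "turn": 0, "jaw": 0.8}, {"delta_pos": [0, 0, 0.2], "turn": 0, "jaw": 0.55}, {"delta_pos": [0, 0, 0.2], "turn": 0, "jaw": 0.55}, {"delta_pos": [0, 0, 0.2], "turn": 0, "jaw": 0.55}, {"delta_pos": [0, 0, -3], "turn": 0, "jaw": 0.55}, {"delta_pos": [0, -2, -7], "turn": 0, "jaw": 0.55}, {"delta_pos": [0, -5, -10], "turn": 0, "jaw": 0.8}, {"delta_pos": [0, -5, -10.5], "turn": 0, "jaw": 1}], force=10)

```text
clock: 46.68
tool_pos: [0.5016, -0.3257, 0.2372]
eef_rot: [0.716, 0.698, -0.001, 0.003]
contact_force: [-1.5, -0.8, -0.1]
opening: 0.322
```

```bash
python3 -c "
from h import *
plan([.643,-.3235,.147],88.8)
im=vision.snapshot('wrist');cv2.imwrite('pics/w41.png',im[150:330])
"
```

```text
t46.68 pos [ 0.5016 -0.3257  0.2372] jawdir 88.48 open 0.322 F [-1.5 -0.8 -0.1] q [ 0.53  0.62 -0.06  1.64  0.05  0.88  2.  ]
delta cm [ 0.64 14.1   9.06] turn -0.3
```

View pics/w41.png

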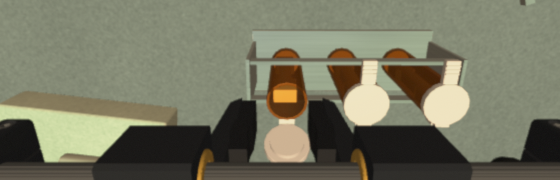

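>>> send_rows(series=[{"delta_pos": [0, 4, -1], "turn": 0, "jaw": 1}, {"delta_pos": [0.1, 8, -1], "turn": 0, "jaw": 1}, {"delta_pos": [0.1, 12, -1], "turn": 0, "jaw": 1}, {"delta_pos": [0.1, 14, 1], "turn": 0, "jaw": 1}, {"delta_pos": [0.1, 14, 5], "turn": 0, "jaw": 1}, {"delta_pos": [0.1, 14, 8.7], "turn": 0, "jaw": 1}, {"delta_pos": [0.1, 14, 8.7], "turn": 0, "jaw": 1}, {"delta_pos": [0.1, 14, 8.7], "turn": 0, "jaw": 1}], force=10)

```text
clock: 47.4
tool_pos: [0.6428, -0.324, 0.1422]
eef_rot: [0.715, 0.699, -0.001, -0.003]
contact_force: [0.4, -0.6, 0.4]
opening: 0.007
```

>>> send_rows(series=[{"delta_pos": [0, -2, 0], "turn": 0, "jaw": 1}, {"delta_pos": [0, -3.5, 0], "turn": 0, "jaw": 1}, {"delta_pos": [0, -5, 0], "turn": 0, "jaw": 1}, {"delta_pos": [0, -6.5, 0], "turn": 0, "jaw": 1}, {"delta_pos": [0, -8, 0], "turn": 0, "jaw": 1}, {"delta_pos": [0, -9.5, 0], "turn": 0, "jaw": 1}, {"delta_pos": [0, -10.5, 0], "turn": 0, "jaw": 1}, {"delta_pos": [0, -10.5, 0], "turn": 0, "jaw": 1}])

```text
clock: 48.07
tool_pos: [0.5389, -0.3246, 0.1483]
eef_rot: [0.716, 0.698, 0.0, 0.002]
contact_force: [0.3, -0.8, 0.0]
opening: 0.007
```

```bash
python3 -c "
from h import *
two('t42',180,60)
"
```

```text
t48.07 pos [ 0.5389 -0.3246  0.1483] jawdir 88.56 open 0.007 F [ 0.3 -0.8  0. ] q [ 0.5   0.77 -0.05  1.63  0.06  0.74  1.96]
```

View pics/t42.png

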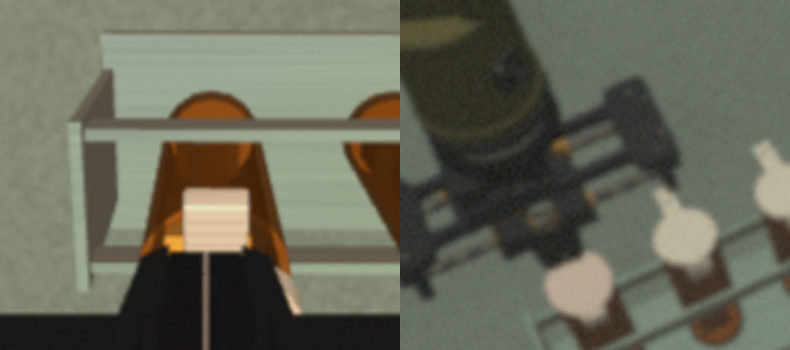

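>>> send_rows(series=[{"delta_pos": [0, 0, 0.7], "turn": 0, "jaw": 1}, {"delta_pos": [0, 0.2, 1.4], "turn": 0, "jaw": 1}, {"delta_pos": [0, 0.4, 2], "turn": 0, "jaw": 1}, {"delta_pos": [0, 0.4, 2.4], "turn": 0, "jaw": 1}, {"delta_pos": [0, 0.4, 2.6], "turn": 0, "jaw": 1}, {"delta_pos": [0, 0.4, 2.6], "turn": 0, "jaw": 1}])

```text
clock: 48.67
tool_pos: [0.5439, -0.3228, 0.1228]
eef_rot: [0.715, 0.699, 0.0, 0.001]
contact_force: [-8.8, 5.6, 31.6]
opening: 0.003
```

>>> send_rows(series=[{"delta_pos": [0, 0, -2], "turn": 0, "jaw": 1}, {"delta_pos": [0, -1, -5], "turn": 0, "jaw": 1}, {"delta_pos": [4, -3.5, -7.5], "turn": 0, "jaw": 1}, {"delta_pos": [7.8, -4.5, -9], "turn": 0, "jaw": 1}, {"delta_pos": [7.8, -5, -9], "turn": 0, "jaw": 1}, {"delta_pos": [7.8, -5, -9], "turn": 0, "jaw": 1}, {"delta_pos": [7.8, -5, -9], "turn": 0, "jaw": 1}])

```text
clock: 49.25
tool_pos: [0.4956, -0.2435, 0.2087]
eef_rot: [0.715, 0.7, 0.0, 0.0]
contact_force: [0.0, -1.0, 0.4]
opening: 0.003
```

```bash
python3 -c "
from h import *
st()
im=vision.snapshot('wrist');cv2.imwrite('pics/w43.png',cv2.resize(im[170:320,130:440],None,fx=2.5,fy=2.5,interpolation=cv2.INTER_CUBIC))
for t in(0,.05,.1): 
  c,s=np.cos(t),np.sin(t); print(t,[proj('wrist',[hx-.069*c+.007*s,y+.0014,.138+.069*s+.007*c]).round(1).tolist()+proj('wrist',[hx-.0235*c+.007*s,y,.138+.0235*s+.007*c]).round(1).tolist() for hx,y in((.5803,-.166),(.5786,-.244),(.577,-.322))])
im=vision.snapshot('scene');cv2.imwrite('pics/s43.png',im)
"
```

```text
t49.25 pos [ 0.4956 -0.2435  0.2087] jawdir 88.78 open 0.003 F [ 0.  -1.   0.4] q [ 0.41  0.6  -0.05  1.8   0.05  0.74  1.88]
0 [[376.6, 229.9, 371.2, 277.2], [284.8, 230.1, 284.3, 277.3], [193.1, 230.3, 197.4, 277.5]]
0.05 [[377.8, 231.9, 371.6, 278.3], [284.8, 232.1, 284.3, 278.4], [192.0, 232.3, 197.1, 278.6]]
0.1 [[379.0, 234.2, 371.9, 279.4], [284.9, 234.3, 284.3, 279.5], [190.8, 234.6, 196.8, 279.7]]
```

View pics/w43.png

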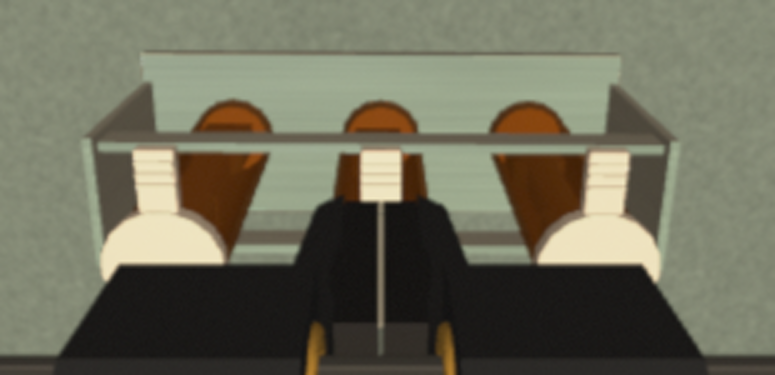

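View pics/s43.png

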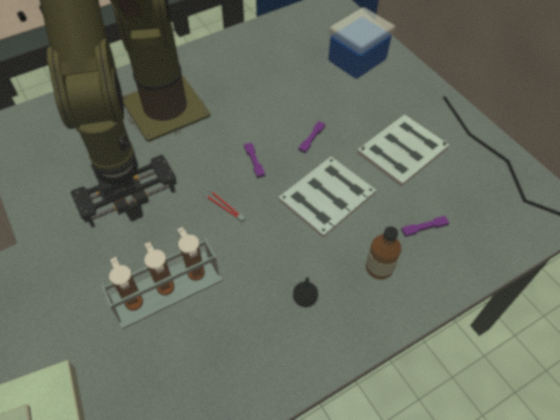

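All three tab tips lie at pixel row 229, where a shut cap is predicted at 230, so all are shut. The foot of the bar in tube 2 is harder to see, so I'll back off for one last look through the amber tubes.

>>> send_rows(series=[{"delta_pos": [3, -3, -1], "turn": 0, "jaw": 1}, {"delta_pos": [7, -6, -2], "turn": 0, "jaw": 1}, {"delta_pos": [7.5, -9, -2], "turn": 0, "jaw": 1}, {"delta_pos": [7.5, -9, -2], "turn": 0, "jaw": 1}, {"delta_pos": [7.5, -9, -2], "turn": 0, "jaw": 1}])

```text
clock: 49.77
tool_pos: [0.4048, -0.167, 0.2283]
eef_rot: [0.715, 0.699, -0.001, -0.001]
contact_force: [1.7, -1.3, 0.2]
opening: 0.003
```

```bash
python3 -c "
from h import *
st()
im=vision.snapshot('wrist');a=cv2.resize(im[200:320,130:390],None,fx=3,fy=3,interpolation=cv2.INTER_CUBIC)
cv2.imwrite('pics/w44.png',cv2.convertScaleAbs(a,alpha=1.6))
vision.snapshot('top')
for l,z in (('blower',.05),('tweezers',.005),('resin_bottle',.08)):
  o=nets.boxes_of('top',l)[:2]; print(l,[(round(x['score'],2),onz('top',(x['location'][1]*560,x['location'][0]*420),z).round(3).tolist()) for x in o])
"
```

```text
t49.77 pos [ 0.4048 -0.167   0.2283] jawdir 88.64 open 0.003 F [ 1.7 -1.3  0.2] q [ 0.32  0.43 -0.05  2.09  0.04  0.62  1.79]
blower [(0.92, [0.727, 0.023, 0.05])]
tweezers [(0.49, [0.564, -0.258, 0.005])]
resin_bottle [(0.79, [0.757, 0.215, 0.08])]
```

View pics/w44.png

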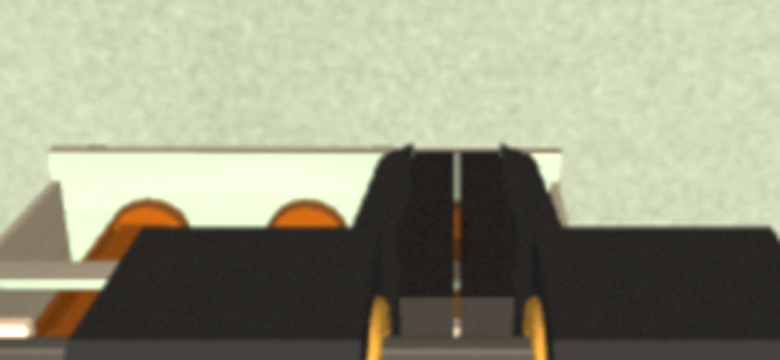

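>>> send_rows(series=[{"delta_pos": [4, 3, -3], "turn": 0, "jaw": 0}, {"delta_pos": [8, 6, -6], "turn": 0, "jaw": 0}, {"delta_pos": [8, 6, -8], "turn": 0, "jaw": 0}, {"delta_pos": [8, 6, -8], "turn": 0, "jaw": 0}, {"delta_pos": [8, 6, -8], "turn": 0, "jaw": 0}, {"delta_pos": [8, 6, -8], "turn": 0, "jaw": 0}])

```text
clock: 50.52
tool_pos: [0.4682, -0.0891, 0.3083]
eef_rot: [0.715, 0.699, -0.001, -0.0]
contact_force: [-0.8, 0.3, 0.0]
opening: 0.437
```

```bash
python3 -c "
from h import *
st()
im=vision.snapshot('wrist');a=cv2.resize(im[150:310,60:310],None,fx=3,fy=3,interpolation=cv2.INTER_CUBIC)
cv2.imwrite('pics/w45.png',cv2.convertScaleAbs(a,alpha=1.6))
"
```

```text
t50.52 pos [ 0.4682 -0.0891  0.3083] jawdir 88.65 open 0.437 F [-0.8  0.3  0. ] q [ 0.13  0.37 -0.05  1.87  0.02  0.9   1.61]
```

View pics/w45.png

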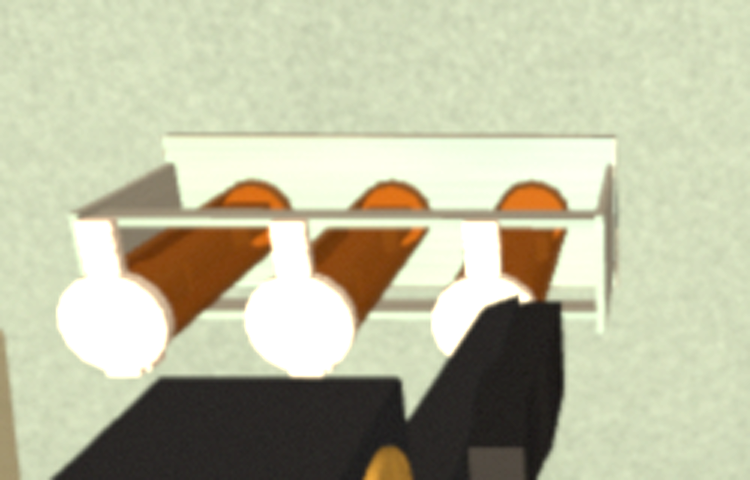

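```bash
python3 -c "
from h import *
vision.snapshot('scene')
print([(round(x['score'],2),onz('scene',(x['location'][1]*560,x['location'][0]*420),.005).round(3).tolist()) for x in nets.boxes_of('scene','tweezers')[:2]])
order.finish_job(); st()
"
```

```text
[(0.79, [0.425, -0.011, 0.005])]
the job is handed in; nothing more can be done
the job is handed in; nothing more can be done
```

All three bars were in the mould. Each now stands end-down in its own tube, and all three caps are pressed shut. I handed the job in at about 51 s of the 210 s; no verdict was given.

I opened each cap by its tab, then lifted a bar by one end and swung it down with brisk strokes at low grip. Each bar was lowered into its tube and the cap folded over and pressed with 27–32 N.

**Last checks:**
- **Caps:** all three tab tips appeared in the wrist picture within about 1 pixel of where a shut cap should be (about 0 rad).
- **Bars:** each bar's end was seen inside its tube just before the cap was shut. The final look through the amber tubes was consistent but indistinct. I did not measure the bars' tilt or depth once the caps were on.
- **Blower and resin bottle:** they were found within a few millimetres of their starting positions.
- **Tweezers:** the network's top-view result was wrong (it pointed at the rack). The scene view put them about 11 mm from the first reading, which is within that network's scatter and well under the 40 mm limit.

**Disagreement with the description:** the fingertips touch about 22 mm above the reported TCP, not 11 mm ahead of it. I found this by touching the mould face and corrected for it throughout.

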